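# Put away a tested lot of valves and lock the transit can

### The arm

A 6-joint arm with a two-finger parallel gripper is mounted at the origin on the work surface. World frame = base frame: x ahead of the robot, y to its left, z up, the work surface at z = 0. Lengths are in m, angles in rad, forces in N, time in s.
With the tool pointing down it reaches from about 0.225 to 0.875 m from the base axis. Payload 3.4 kg.
Tool frame: the origin (TCP) lies at the very end of the fingers, on their centre line; the grasp point (between the pads) lies 19 mm behind it (grasp_offset is the distance from the TCP to the grasp point, in m); y points along the fingers, z is the direction in which the jaws open and shut, and the axes are right-handed (so a half turn about y gives the same grasp; the last joint's range is limited). The gripper opens to 85 mm and grips with 20 to 120 N. Pads are 22 mm wide; open, the fingers measure 114 mm over their backs; the gripper's body (76 mm by 85 mm) begins 54 mm behind the grasp point. The pads swing forward as they close: fully open they stand 13 mm farther back than shut.
Start: joints at [1.032, 0.276, 1.505, -0, 1.361, -0.121], TCP at [0.233, 0.526, 0.193] pointing down, gripper open.
Joint ranges: [-2.89, 2.89], [-0.75, 2.08], [0.22, 2.7], [-1.18, 4.32], [0.11, 2.71], [-2.7, 2.7]. Speed limits (rad/s): [2.57, 2.57, 3.14, 3.14, 3.14, 3.14].

### API

Orientations are given as a unit quaternion [w, x, y, z].
In Python, from rig import get_state, get_image, sign_off, grasp_offset gives the robot as it stands.
- The arm moves only by the shell command python3 -m jog 'ROWS' [FORCE]. ROWS is JSON, one flat list of numbers, 7 for each row, row after row: the closure in counts, from 0 (fully open) to 255 (shut), then the shift along the tool's x, y, z in cm, then the turn, a rotation vector about the tool's x, y, z in units of 8 degrees (1.0 is 8 degrees). In form: [jaw, tx, ty, tz, rx, ry, rz, jaw, tx, ty, tz, rx, ry, rz, ...]. A call has 1 to 12 rows; each row is the pose to reach, as a shift and turn from the pose commanded when the call began, along the tool's axes at that moment; what a row does not reach only later rows make up. A row lasts 1/8 s, in which the tool goes at most 62.5 mm and 10.7 degrees, less where a joint would pass 70% of its speed; a pose out of reach is approached as far as the arm can. A call with a gripper value outside its range is refused whole. The fingers move at their own pace and stop on an object; FORCE is the grip in N (left out, the last holds). Time passes only in rows, so rows that repeat a pose let the fingers close. It gives the time, the measured TCP pose, the force and the opening at its end, in the units of the state.
- get_state(): the state, without advancing time (a new reading comes with each control period).
- get_image(name): name is "side" or "top"; returns a dict with "color" (400x640x3 uint8, blue, green, red), "mtx" (3x3 intrinsics, pixels), "R" (3x3) and "t" (3): a world point X has camera coordinates R X + t. Camera axes: x right, y down, z forward; pixel columns grow to the right and rows downward; lengths in m; the calibration is good to about 2 mm. A picture is of the moment at which its call begins. There is no depth.
- sign_off(): hands the job in, once; it reports no verdict.
The state is a dict: "clock": time; "qpos": joint angles; "qd": joint speeds; "effort": joint torques, N m; "position": TCP position; "ee_rot": TCP orientation; "contact_force": force on the tool from outside, world axes, zero at the start; "moment": the same for the moment, N m; "width": finger opening in m.
Only numpy, scipy, OpenCV 4.12 (cv2) and the standard library are available. Lean on these libraries where they do the work, as an engineer would, in place of code of your own. Each camera call takes 0.05 s, during which the arm holds its last target.

### The job

Put the three tested valves away, each standing upright in the holder that fits it: the smallest in the narrow-bored wooden block, the middle one in the wide-bored block and the big power triode inside the collar of the transit-can base; then lower the can's cover over the triode with its grip fin in line with the two lugs, down onto the flange, and lock it with a quarter turn clockwise. They are glass, so set them down gently rather than dropping them, never tip them over, and leave the small carton and the tin where they are.

Things in the scene. Friction and masses are not known exactly. Their poses are not given: they have to be found in the camera images.
- power_triode: Largest valve (vacuum tube), standing on its pins: clear glass bulb with shoulders on a dark round base, 112 mm tall, 65 g. The bulb is widest, 46 mm across, from 60 to 82 mm above the pin ends (grip there); above, it narrows to 29 mm; the base is 37 mm across. Origin: centre of the pin ends (lowest point), z up. Round: its turn about z does not matter.
- octal_valve: The middle-sized valve, standing on its pins: straight clear glass bulb 30 mm across on a dark round base 34 mm across, 88 mm tall, about 45 g. The bulb is straight from 36 to 76 mm above the pin ends (grip it there). Origin: centre of the pin ends; z up along the valve. Its turn about z does not matter.
- miniature_valve: The smallest valve, standing on its pins: all glass with no separate base, 22 mm across, 70 mm tall, about 20 g, straight from 10 to 60 mm above the pin ends. Origin: centre of the pin ends; z up along the valve. Its turn about z does not matter.
- can_cover: Cover of the transit can: aluminium tube 76 mm wide (71 inside), closed on top, standing open end down, 220 g. Origin: centre of the lower rim, z up. Top face 126 mm up; on it a grip fin 60 long (along x), 12 thick, to 160 mm up. L-shaped bayonet slots: entries 18 mm wide, 22 high, in the rim below the fin's ends (+x, -x), running counter-clockwise from above a quarter turn. Same if half turned.
- can_base: Fixed. Ply board 100 (x) x 88 (y) mm; on it a flange, top 24 mm above the bench (floor for triode and cover rim), and a collar 63 mm wide, 52 at its mouth, rim 55 mm up. Brass lugs at its +y and -y sides, 36 to 43 mm up, 40 mm from the axis. Cover goes on with its fin along y and turns freely clockwise (from above) 90 deg till the fin lies along x; stop 10 deg past. Origin: underside centre, z up.
- wide_block: The larger wooden holding block, fixed to the bench: 84 mm square, 30 mm high, with one round bore 50 mm across and 20 mm deep in its middle (floor of the bore 10 mm above the bench). It is the block for the octal valve. Origin: centre of the underside, on the bore's axis; z up.
- narrow_block: The smaller wooden holding block, fixed to the bench: 70 mm square, 30 mm high, with one round bore 38 mm across and 20 mm deep in its middle (floor of the bore 10 mm above the bench). It is the block for the miniature valve. Origin: centre of the underside, on the bore's axis; z up.
- small_carton: Not part of the job: a light closed carton standing on the bench, 28 x 28 mm and 64 mm high. Origin: centre of its underside. Leave it standing where it is.
- grease_tin: Not part of the job: a flat round steel tin, 54 mm across and 24 mm high. Origin: centre of its underside. Leave it where it is.

How it is judged:
On the way, in this order (a step that is already met when the one before it is completed fails the run):
1. the power triode stands in the collar of the can base, let go (horizontal distance between power_triode and can_base below 0.012 m and z of power_triode in the frame of can_base between 0.02 and 0.028 m and angle between power_triode's own z axis and vertical below 0.1 rad and contact force between power_triode and the fingers below 0.1 N), for 0.2 s.
2. the cover is down on the flange over the triode and turned to its locked position (horizontal distance between can_cover and can_base below 0.008 m and z of can_cover in the frame of can_base between 0.02 and 0.0285 m and angle between the x axis of can_cover and the x axis of can_base, either way round below 0.3 rad and angle between can_cover's own z axis and vertical below 0.06 rad), for 0.2 s.
At the end, for the whole second after the job is handed in: Each valve upright (6 deg), within 4 mm of its holder's floor height; triode within 12 mm of the can base axis, the others within 10 mm of their bores. Cover over it, rim on the flange (20 to 28.5 mm up, 8 mm off axis at most), fin within 17 deg of the base's x axis. All released and at rest (all of step 1 and all of step 2 and linear speed of each of power_triode, octal_valve, miniature_valve, can_cover below 0.02 m/s and horizontal distance between octal_valve and wide_block below 0.01 m and z of octal_valve in the frame of wide_block between 0.006 and 0.014 m and angle between each of octal_valve, miniature_valve's own z axis and vertical below 0.1 rad and contact force between each of octal_valve, miniature_valve, can_cover and the fingers below 0.1 N and horizontal distance between miniature_valve and narrow_block below 0.01 m and z of miniature_valve in the frame of narrow_block between 0.006 and 0.014 m); the robot touches nothing.
It fails at once if a valve is tipped over (more than 45 degrees) (angle between any of power_triode, octal_valve, miniature_valve's own z axis and vertical above 0.785 rad).
It fails at once if a valve is dropped into its holder from more than about 30 mm instead of being set down (over 0.75 m/s in the last 50 mm) ((horizontal distance between power_triode and can_base below 0.03 m and z of power_triode in the frame of can_base below 0.074 m and linear speed of power_triode above 0.75 m/s) or (horizontal distance between octal_valve and wide_block below 0.03 m and z of octal_valve in the frame of wide_block below 0.06 m and linear speed of octal_valve above 0.75 m/s) or (horizontal distance between miniature_valve and narrow_block below 0.03 m and z of miniature_valve in the frame of narrow_block below 0.06 m and linear speed of miniature_valve above 0.75 m/s)).
It fails at once if the small carton or the grease tin is shifted by more than 30 mm or the carton knocked over (distance of any of small_carton, grease_tin from where it was at the start of the episode above 0.03 m or angle between small_carton's own z axis and vertical above 0.5 rad).
It also fails if it takes over 115 s, if anything falls off the work surface, if the arm or the gripper's body presses on something with over 40 N, if the wrist force passes 120 N, or if a joint passes its speed limit or range.

## Working session

There is one attempt and no reset: what is moved stays moved. The work goes in short steps, Python scripts to look and compute and a shell command to move; the robot and the scene stay as the last step left them, time stands still between calls to the robot, and variables do not carry over. Pictures are saved under pics/ and viewed, and the job is handed in when it is done.

```bash
mkdir -p pics; ls
python3 - <<'E'
from rig import *
import cv2
print(get_state(), grasp_offset)
for n in("side","top"):
    d=get_image(n); cv2.imwrite(f"pics/{n}0.png",d["color"]); print(n,d["mtx"],d["R"],d["t"])
E
```

```text
pics
{'clock': 0.0, 'qpos': array([ 1.03199004e+00,  2.76577232e-01,  1.50615118e+00, -9.17020752e-06,
        1.36071038e+00, -1.21015081e-01]), 'qd': array([ 0.00042617, -0.00062522,  0.00200777,  0.00022525,  0.00057595,
        0.00130002]), 'effort': array([-3.00860076e-03, -4.16769111e+01, -2.45802552e+01, -3.66975546e-04,
        1.09451966e-02,  2.43815848e-07]), 'position': array([0.23300067, 0.52500441, 0.19194273]), 'ee_rot': array([-0.69111597,  0.69235305, -0.14684727,  0.14643037]), 'contact_force': array([-0.33240663, -0.2894994 ,  0.61279033]), 'moment': array([0.00573365, 0.0193005 , 0.02418946]), 'width': 0.08527468075429162} 0.0187
side [[375.28270497   0.         327.01311378]
 [  0.         375.28270497 193.86777259]
 [  0.           0.           1.        ]] [[-0.89754136 -0.44084254  0.00879603]
 [-0.27150194  0.5368308  -0.79881124]
 [ 0.34742799 -0.71935426 -0.60151745]] [0.46574717 0.17556578 0.59041731]
top [[488.9111738    0.         326.28239265]
 [  0.         488.9111738  192.15264896]
 [  0.           0.           1.        ]] [[-0.01318471 -0.99968532 -0.02134051]
 [-0.98789717  0.01632203 -0.15424903]
 [ 0.15454881  0.0190485  -0.98780151]] [0.01239594 0.53588253 1.08838841]
```

View pics/side0.png

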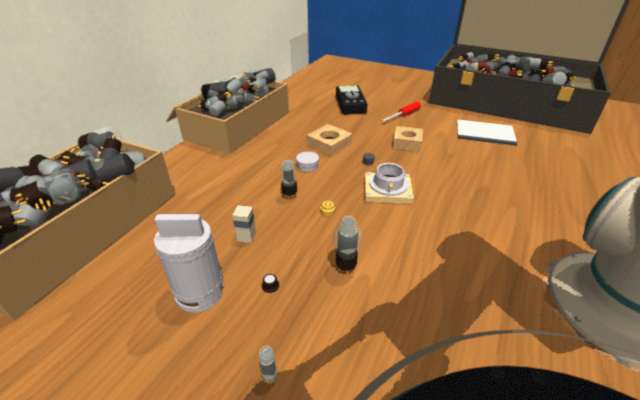

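View pics/top0.png

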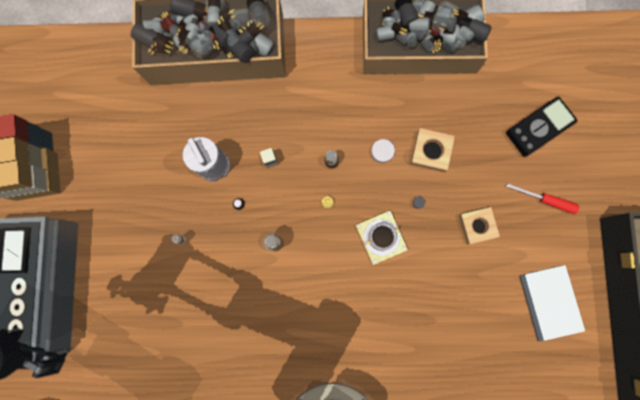

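Run:
```python
import cv2
t=cv2.imread("pics/top0.png"); s=cv2.imread("pics/side0.png")
def crop(im,x0,y0,w,h,k,n):
    c=cv2.resize(im[y0:y0+h,x0:x0+w],None,fx=k,fy=k,interpolation=cv2.INTER_CUBIC)
    for i in range(0,w,20):
        cv2.putText(c,str(x0+i),(i*k,8),0,.3,(0,0,255),1); cv2.line(c,(i*k,10),(i*k,14),(0,0,255),1)
    for i in range(0,h,20):
        cv2.putText(c,str(y0+i),(0,i*k+4),0,.3,(0,0,255),1)
    cv2.imwrite(f"pics/{n}.png",c)
crop(t,160,130,180,130,4,"tl"); crop(t,340,120,170,150,4,"tr"); crop(s,140,180,240,210,3,"sl"); crop(s,260,110,180,110,4,"sr")
```

```text
(no output)
```

View pics/tl.png

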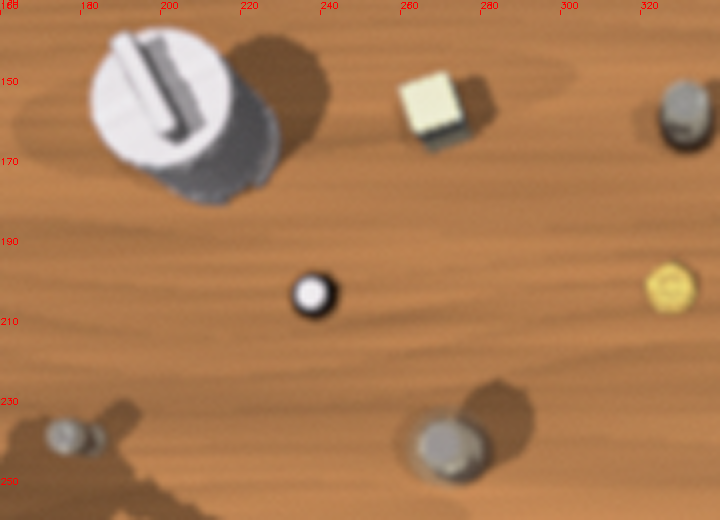

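View pics/tr.png

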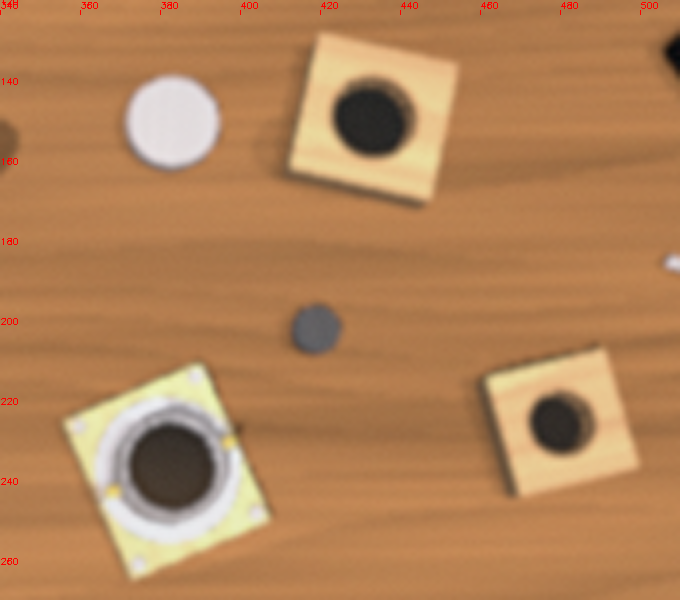

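View pics/sl.png

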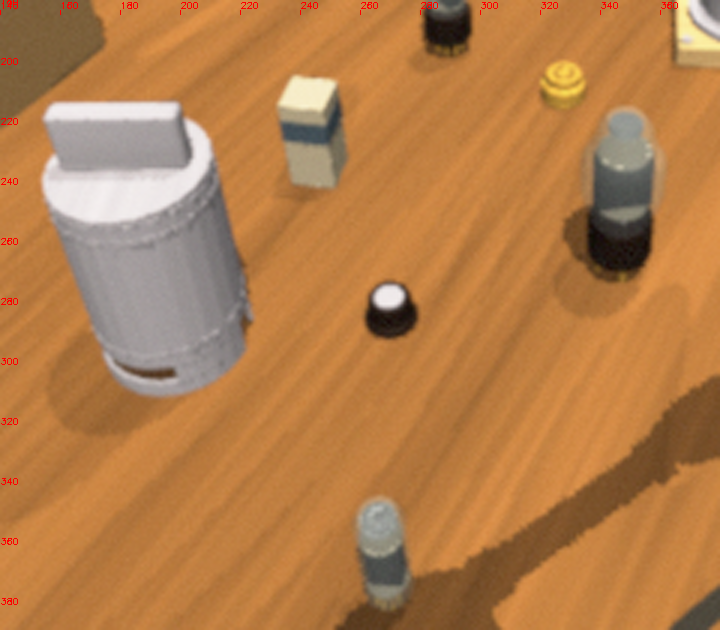

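View pics/sr.png

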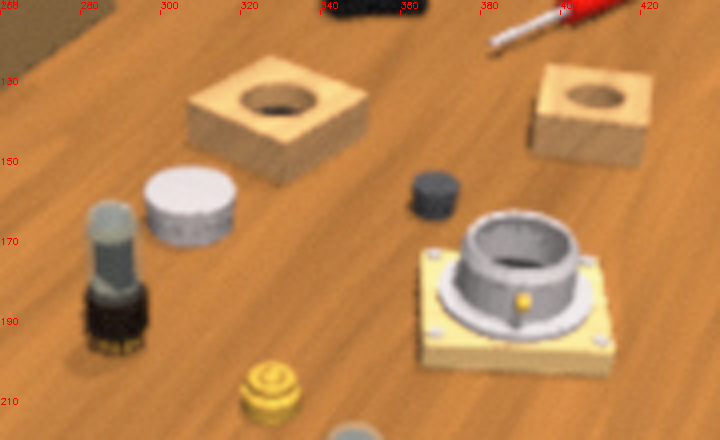

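```bash
cat > h.py <<'E'
import numpy as np
CAM={'side':(np.array([[375.2827,0,327.0131],[0,375.2827,193.8678],[0,0,1]]),np.array([[-0.89754136,-0.44084254,0.00879603],[-0.27150194,0.5368308,-0.79881124],[0.34742799,-0.71935426,-0.60151745]]),np.array([0.46574717,0.17556578,0.59041731])),
'top':(np.array([[488.9112,0,326.2824],[0,488.9112,192.1526],[0,0,1]]),np.array([[-0.01318471,-0.99968532,-0.02134051],[-0.98789717,0.01632203,-0.15424903],[0.15454881,0.0190485,-0.98780151]]),np.array([0.01239594,0.53588253,1.08838841]))}
def ray(c,u,v,z):
    K,R,t=CAM[c]; d=R.T@np.linalg.solve(K,[u,v,1]); o=-R.T@t
    return (o+d*(z-o[2])/d[2])[:2]
def proj(c,X):
    K,R,t=CAM[c]; p=K@(R@np.asarray(X,float)+t); return p[:2]/p[2]
E
python3 - <<'E'
from h import *
np.set_printoptions(precision=4,suppress=True)
tl=lambda p,z:ray('top',160+p[0]/4-.4,130+p[1]/4-.4,z)
tr=lambda p,z:ray('top',340+p[0]/4-.4,120+p[1]/4-.4,z)
sl=lambda p,z:ray('side',140+p[0]/3-.35,180+p[1]/3-.35,z)
sr=lambda p,z:ray('side',260+p[0]/4-.4,110+p[1]/4-.4,z)
print('wide',tr((374.5,117),.03), 'side', sr((278,100),.03))
print('narrow',tr((562,422),.03),'side', sr((595,96),.03))
print('base rim',tr((172,467),.055),'lugs',tr((171,466),.0395),'board',tr((167,471),.015),'side rim',sr((519,245),.055))
a=tr((229,441),.0395);b=tr((113,491),.0395);print('lug dir',a,b,np.degrees(np.arctan2(*(a-b)[::-1])))
for e in [((202,364),(64,422)),((270,520),(133,578)),((202,364),(270,520)),((64,422),(133,578))]:
    a,b=tr(e[0],.015),tr(e[1],.015);print(np.degrees(np.arctan2(*(a-b)[::-1])),np.linalg.norm(a-b))
print('triode top',tl((445,445),.10), 'side base', sl((620,238),.03))
print('octal',tl((686,100),.085),sr((112,218),.085),'side bottom', sr((116,345),.0))
print('mini',tl((64,436),.066),sl((380,515),.062), sl((387,598),.003))
print('cover',tl((161,97),.126),'fin',tl((144,86),.16))
a,b=tl((122,38),.16),tl((167,132),.16);print(np.degrees(np.arctan2(*(a-b)[::-1])),np.linalg.norm(a-b))
print('carton',tl((431,104),.064),'tin',tr((172,122),.024))
for n in(('tri',(0.34,.09)),):pass
E
```

```text
wide [ 0.637  -0.2488] side [ 0.6345 -0.247 ]
narrow [ 0.4554 -0.3475] side [ 0.4529 -0.3461]
base rim [ 0.4313 -0.121 ] lugs [ 0.4329 -0.1219] board [ 0.4316 -0.1218] side rim [ 0.4308 -0.1178]
lug dir [ 0.4467 -0.1554] [ 0.4192 -0.0886] -67.65638692247404
-68.07616822946797 0.08798187331693925
-68.12655096293967 0.08631503229025447
21.615953513669005 0.0983830280681091
22.587192083625812 0.09831229615932575
triode top [0.4223 0.1246] side base [0.4191 0.1311]
octal [ 0.6145 -0.0084] [ 0.6097 -0.0036] side bottom [ 0.6152 -0.0079]
mini [0.4324 0.3434] [0.4339 0.3423] [0.4335 0.3467]
cover [0.6117 0.2768] fin [0.6096 0.2763]
26.252287718744377 0.05713954776622963
carton [0.6198 0.1383] tin [ 0.6376 -0.1303]
```

Run:
```python
from h import *
import cv2
im={n:cv2.imread(f"pics/{n}0.png") for n in CAM}
k=4
objs={'tri':((.421,.127),[(0,15),(.03,18.5),(.06,23),(.082,23),(.112,5)]),'oct':((.6135,-.008),[(0,12),(.03,17),(.076,15)]),'mini':((.433,.345),[(0.01,11),(.06,11),(.07,3)]),'cov':((.6105,.2765),[(0,38),(.126,38)]),
'base':((.432,-.1215),[(.055,26),(.055,31.5),(.024,38)]),'wide':((.6365,-.2485),[(.03,25)]),'nar':((.455,-.347),[(.03,19)])}
tiles={}
for n in CAM:
    big=cv2.resize(im[n],None,fx=k,fy=k,interpolation=cv2.INTER_CUBIC)
    for o,(c,L) in objs.items():
        for z,r in L:
            a=np.linspace(0,2*np.pi,60)
            P=[(proj(n,(c[0]+r/1e3*np.cos(t),c[1]+r/1e3*np.sin(t),z))+.5)*k for t in a]
            cv2.polylines(big,[np.int32(P)],True,(0,255,0) ,1)
    im[n]=big
def tile(n,c,z=.04,h=130):
    u,v=np.int32(proj(n,(*c,z))*k); u=max(u,h); v=min(max(v,h),1600-h)
    return im[n][v-h:v+h,u-h:u+h]
for nm,ks in(('ovA',['tri','oct','mini']),('ovB',['base','wide','nar'])):
    cv2.imwrite(f'pics/{nm}.png',np.vstack([np.hstack([tile(n,objs[o][0]) for o in ks]) for n in CAM]))
cv2.imwrite('pics/ovC.png',np.hstack([tile(n,objs['cov'][0],.08,200) for n in CAM]))
```

```text
(no output)
```

View pics/ovA.png

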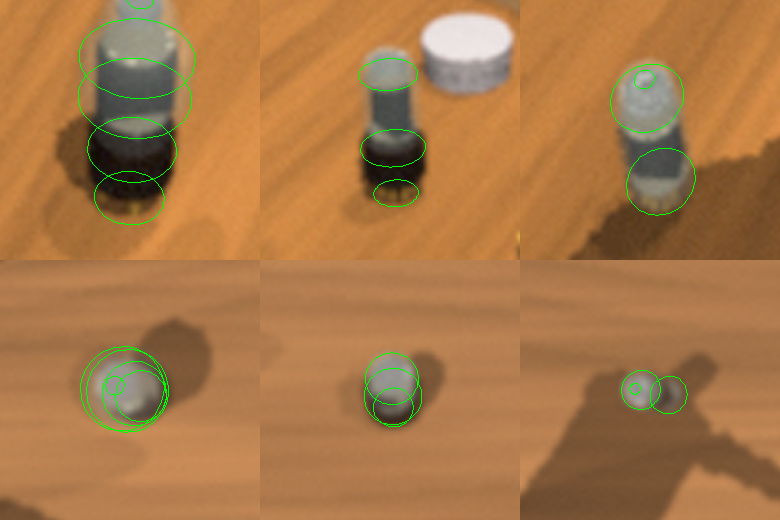

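View pics/ovB.png

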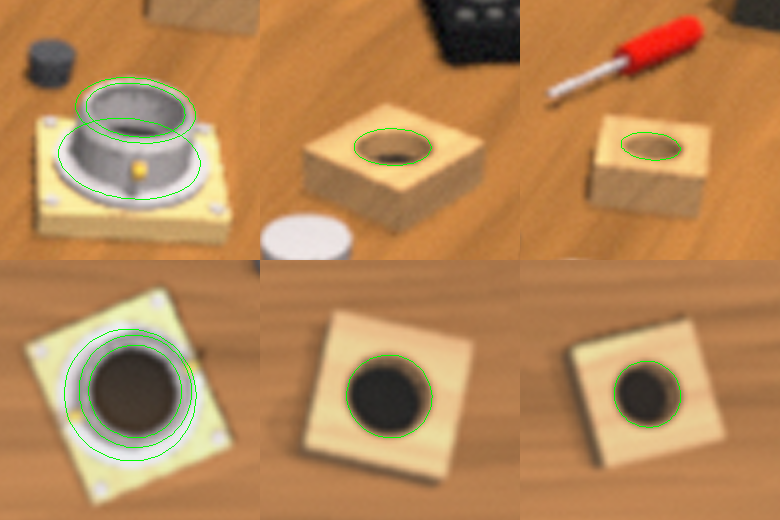

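View pics/ovC.png

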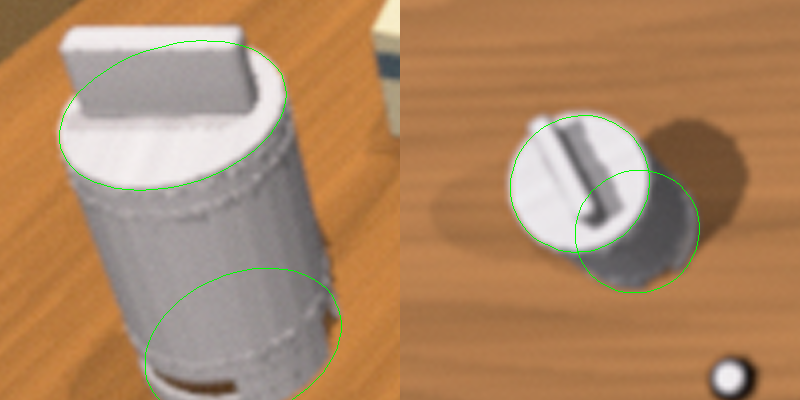

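```bash
cat >> h.py <<'E'
from scipy.spatial.transform import Rotation as Ro
def plan(pos,jaw=None):
    "shift (cm) & turn (8deg units) from the measured pose to a target pos with tool down and jaw dir angle (deg)"
    from rig import get_state
    s=get_state(); q=s['ee_rot']; R=Ro.from_quat(np.r_[q[1:],q[0]])
    M=R.as_matrix(); yaw=np.degrees(np.arctan2(M[1,2],M[0,2]))
    if jaw is None: jaw=yaw
    cur=jaw+((yaw-jaw+90)%180-90)   # equivalents
    out={}
    for j in (jaw,jaw+180):
        a=np.radians(j); z=np.array([np.cos(a),np.sin(a),0]); y=np.array([0,0,-1.]); T=np.c_[np.cross(y,z),y,z]
        rv=Ro.from_matrix(M.T@T).as_rotvec(); out[j]=np.round(np.degrees(rv)/8,2)
    print('t',round(s['clock'],2),'TCP',s['position'].round(4),'yaw',yaw.round(1),'tilt',np.degrees(np.arccos(-M[2,1])).round(2),'q',s['qpos'].round(2),'w',s['width'].round(4),'F',s['contact_force'].round(1))
    print('axes',M.round(3).tolist())
    print('shift cm',(M.T@(np.array(pos)-s['position'])*100).round(2),'turn',out)
E
python3 -c "
from h import *
plan((.6135,-.008,.2))"
```

```text
Traceback (most recent call last):
  File "h.py", line 21, in plan
    print('t',round(s['clock'],2),'TCP',s['position'].round(4),'yaw',yaw.round(1),'tilt',np.degrees(np.arccos(-M[2,1])).round(2),'q',s['qpos'].round(2),'w',s['width'].round(4),'F',s['contact_force'].round(1))
                                                                                                                                                            ^^^^^^^^^^^^^^^^
AttributeError: 'float' object has no attribute 'round'
```

```bash
sed -i "s/s\['width'\].round(4)/round(s['width'],4)/" h.py
python3 -c "
from h import *
plan((.6135,-.008,.2))"
```

```text
t 0.1 TCP [0.233  0.5251 0.192 ] yaw 66.1 tilt 0.09 q [ 1.03  0.28  1.51  0.    1.36 -0.12] w 0.0854 F [-0.3  0.2  0.9]
axes [[0.914, -0.001, 0.406], [-0.406, -0.001, 0.914], [-0.0, -1.0, -0.002]]
shift cm [ 56.4   -0.76 -33.29] turn {np.float64(66.06204316832924): array([ 0.01, -0.  , -0.  ]), np.float64(246.06204316832924): array([0.00e+00, 2.25e+01, 2.00e-02])}
```

```bash
python3 -m jog '[0,56.4,-2,-33.3,0,0,0,0,56.4,-2,-33.3,0,0,0,0,56.4,-2,-33.3,0,0,0,0,56.4,-2,-33.3,0,0,0,0,56.4,-2,-33.3,0,0,0,0,56.4,-2,-33.3,0,0,0,0,56.4,-2,-33.3,0,0,0,0,56.4,-2,-33.3,0,0,0,0,56.4,-2,-33.3,0,0,0,0,56.4,-2,-33.3,0,0,0,0,56.4,-2,-33.3,0,0,0,0,56.4,-2,-33.3,0,0,0]' 40
python3 -c "
from h import *
plan((.6135,-.008,.04))"
```

```text
clock: 1.6
position: [0.6145, -0.0099, 0.2116]
ee_rot: [-0.691, 0.692, -0.148, 0.147]
contact_force: [-0.1, 0.8, 0.3]
width: 0.0854
t 1.6 TCP [ 0.6145 -0.0099  0.2116] yaw 65.9 tilt 0.08 q [-0.13  0.33  1.38 -0.    1.43 -1.28] w 0.0854 F [-0.1  0.8  0.3]
axes [[0.913, -0.001, 0.409], [-0.409, -0.0, 0.913], [-0.001, -1.0, -0.001]]
shift cm [-0.15 17.16  0.14] turn {np.float64(65.87587357768838): array([ 0.  , -0.  , -0.01]), np.float64(245.87587357768837): array([1.00e-02, 2.25e+01, 1.00e-02])}
```

```bash
python3 -m jog '[0,-0.15,5,0.15,0,0,0,0,-0.15,9,0.15,0,0,0,0,-0.15,12,0.15,0,0,0,0,-0.15,14,0.15,0,0,0,0,-0.15,16,0.15,0,0,0,0,-0.15,17.2,0.15,0,0,0,0,-0.15,17.2,0.15,0,0,0,0,-0.15,17.2,0.15,0,0,0]' 30
python3 - <<'E'
from h import *
plan((.6135,-.008,.04))
from rig import get_image
import cv2
a=[]
for n in CAM:
    d=get_image(n)["color"]; u,v=np.int32(proj(n,(.61,-.01,.06))); a.append(cv2.resize(d[max(v-50,0):v+50,u-50:u+50],(400,400),interpolation=2))
cv2.imwrite('pics/o1.png',np.hstack(a))
E
```

```text
clock: 2.6
position: [0.6134, -0.0054, 0.0416]
ee_rot: [0.692, -0.692, 0.146, -0.147]
contact_force: [-0.4, 0.4, 1.0]
width: 0.0852
t 2.6 TCP [ 0.6134 -0.0054  0.0416] yaw 66.1 tilt 0.08 q [-0.12  0.45  1.64  0.    1.05 -1.28] w 0.0852 F [-0.4  0.4  1. ]
axes [[0.914, 0.001, 0.405], [-0.405, -0.0, 0.914], [0.001, -1.0, 0.001]]
shift cm [ 0.11  0.16 -0.24] turn {np.float64(66.0809068068258): array([-0.  , -0.  ,  0.01]), np.float64(246.0809068068258): array([-1.00e-02,  2.25e+01, -1.00e-02])}
```

View pics/o1.png

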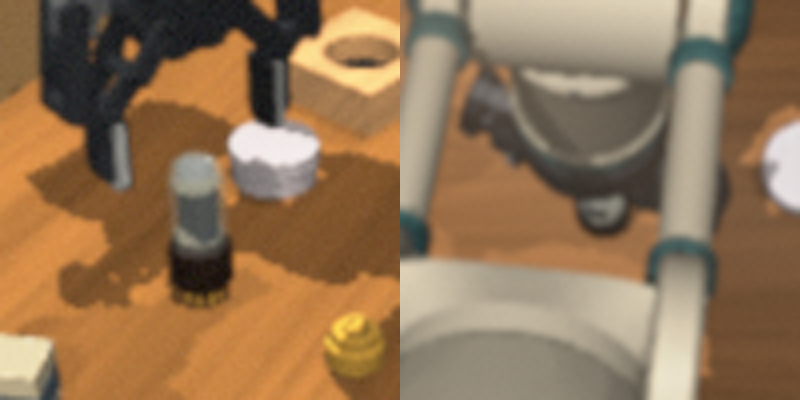

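Run:
```python
from h import *
c=np.array([.6134,-.0054,.0416]); z=np.array([.405,.914,0])
for n in CAM:
    u,v=np.int32(proj(n,(.61,-.01,.06)))
    for dz in (0,.013,.03):
        for s in(-.05,-.043,.043): print(n,dz,s,((proj(n,c+z*s+[0,0,dz])-[u-50,v-50])*4).round())
    print([((proj(n,(.6135,-.008,h))-[u-50,v-50])*4).round() for h in (0,.05,.088)])
```

```text
side 0 -0.05 [271. 202.]
side 0 -0.043 [260. 206.]
side 0 0.043 [125. 266.]
side 0.013 -0.05 [270. 181.]
side 0.013 -0.043 [260. 186.]
side 0.013 0.043 [123. 245.]
side 0.03 -0.05 [269. 154.]
side 0.03 -0.043 [259. 159.]
side 0.03 0.043 [120. 217.]
[array([201., 296.]), array([196., 220.]), array([192., 157.])]
top 0 -0.05 [275. 234.]
top 0 -0.043 [264. 229.]
top 0 0.043 [129. 174.]
top 0.013 -0.05 [276. 229.]
top 0.013 -0.043 [265. 225.]
top 0.013 0.043 [128. 168.]
top 0.03 -0.05 [277. 223.]
top 0.03 -0.043 [265. 219.]
top 0.03 0.043 [126. 161.]
[array([201., 216.]), array([201., 198.]), array([200., 183.])]
```

Run:
```python
from rig import get_image
import cv2
for n in("side","top"):
    cv2.imwrite(f'pics/o2{n}.png',get_image(n)["color"])
```

```text
(no output)
```

View pics/o2side.png

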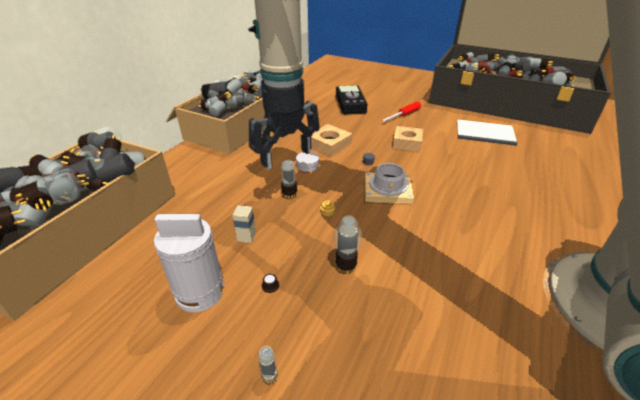

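View pics/o2top.png

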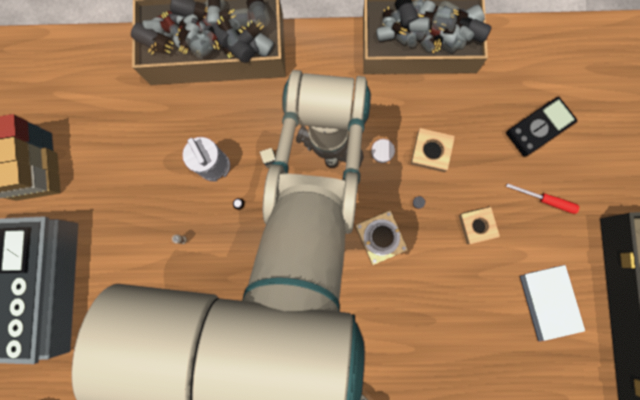

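Run:
```python
import cv2,numpy as np
t=cv2.imread('pics/o2top.png')[90:190,270:400]; s=cv2.imread('pics/o2side.png')[80:220,230:350]
t=cv2.resize(t,None,fx=4,fy=4,interpolation=2)*1.0; t=np.clip(t*2,0,255)
s=cv2.resize(s,None,fx=4,fy=4,interpolation=2); s=np.clip(s*1.5,0,255)
cv2.imwrite('pics/o3t.png',t);cv2.imwrite('pics/o3s.png',s)
```

```text
[ WARN:0@0.083] global loadsave.cpp:1063 imwrite_ Unsupported depth image for selected encoder is fallbacked to CV_8U.
```

View pics/o3t.png

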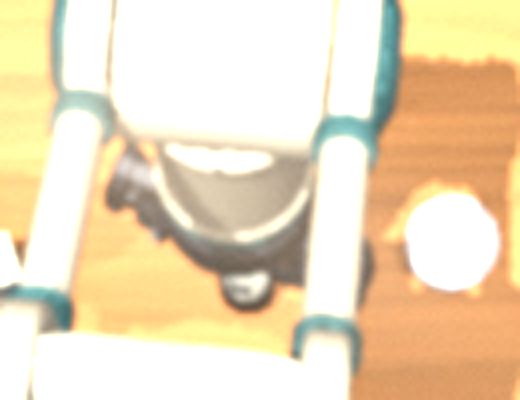

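View pics/o3s.png

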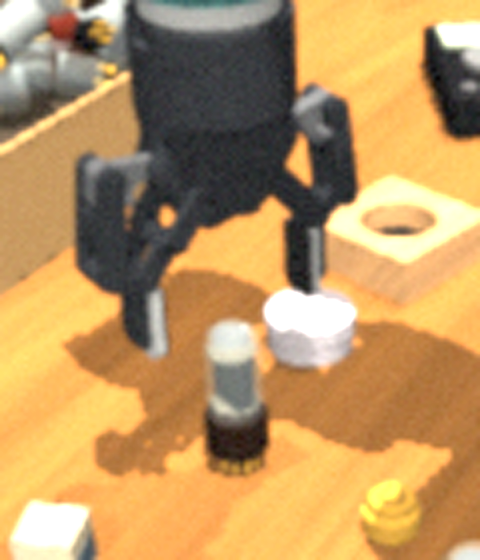

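```bash
cat >> h.py <<'E'
def tri(s,t):
    import cv2
    P=[CAM[n][0]@np.c_[CAM[n][1],CAM[n][2]] for n in('side','top')]
    X=cv2.triangulatePoints(P[0],P[1],np.array(s,float).reshape(2,1),np.array(t,float).reshape(2,1)).ravel(); X=X[:3]/X[3]
    print(X.round(4),'err px',(proj('side',X)-s).round(1),(proj('top',X)-t).round(1))
E
python3 - <<'E'
from h import *
tri((251,121),(299.5,137.5)); tri((252,148),(299.5,137.5))
for z in(.1,.114,.13,.15,.2,.25): print(z,[proj(n,(.6134,-.0054,z)).round() for n in CAM])
tri((288,169),(332,159))
E
```

```text
[0.629  0.0569 0.1997] err px [5.3 0.9] [-1.4 -2.4]
[0.6404 0.0589 0.1456] err px [1.5 0.3] [-0.4 -0.7]
0.1 [array([286., 157.]), array([330., 154.])]
0.114 [array([286., 151.]), array([330., 152.])]
0.13 [array([285., 144.]), array([329., 150.])]
0.15 [array([285., 134.]), array([329., 148.])]
0.2 [array([283., 110.]), array([329., 142.])]
0.25 [array([281.,  83.]), array([329., 135.])]
[ 0.6096 -0.0094  0.0692] err px [1.5 0.3] [-0.4 -0.7]
```

```bash
python3 -m jog '[0,0,-5,0,0,0,0,0,0,-9.8,0,0,0,0,255,0,-9.8,0,0,0,0,255,0,-9.8,0,0,0,0,255,0,-9.8,0,0,0,0,255,0,-9.8,0,0,0,0,255,0,-9.8,0,0,0,0,255,0,-9.8,0,0,0,0]' 30
python3 - <<'E'
from h import *
from rig import get_image
plan((.6135,-.008,.04))
import cv2
d=get_image('side')["color"][20:240,200:380].copy()
from rig import get_state
p=get_state()['position']; u=proj('side',p)-[200,20]; print(u+[200,20])
d=cv2.resize(d,None,fx=3,fy=3,interpolation=2); cv2.circle(d,tuple(np.int32(u*3)),3,(0,255,0),1)
cv2.imwrite('pics/o4.png',d)
E
```

```text
clock: 3.8
position: [0.6129, -0.0056, 0.1384]
ee_rot: [0.692, -0.692, 0.147, -0.146]
contact_force: [0.1, -0.3, 0.6]
width: -0.0
t 3.8 TCP [ 0.6129 -0.0056  0.1384] yaw 66.1 tilt 0.03 q [-0.12  0.37  1.51  0.    1.27 -1.28] w -0.0 F [ 0.1 -0.3  0.6]
axes [[0.914, -0.001, 0.406], [-0.406, 0.0, 0.914], [-0.001, -1.0, -0.0]]
shift cm [ 0.16  9.84 -0.19] turn {np.float64(66.06116667634502): array([ 0., -0., -0.]), np.float64(246.061166676345): array([1.00e-02, 2.25e+01, 0.00e+00])}
[285.20613362 139.68291805]
```

View pics/o4.png

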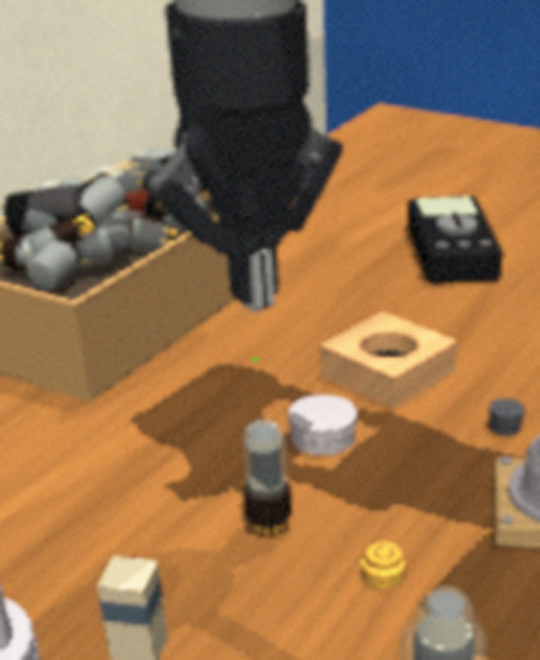

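```bash
python3 -m jog '[255,-10.7,0,3.5,0,0,0,255,-10.7,0,3.5,0,0,0,255,-10.7,4,3.5,0,0,0,255,-10.7,8,3.5,0,0,0,255,-10.7,11,3.5,0,0,0,255,-10.7,12.2,3.5,0,0,0,255,-10.7,12.2,3.5,0,0,0]'
cat > look.py <<'E'
from h import *
import sys,cv2
from rig import get_image,get_state
def look(name,k=3,r=100,pt=None,cams=('side','top'),mark=True):
    p=get_state()['position']; a=[]
    c=p if pt is None else pt
    for n in cams:
        d=get_image(n)['color']; 
        u,v=np.int32(proj(n,c)); u=int(np.clip(u,r,640-r)); v=int(np.clip(v,r,400-r))
        x=cv2.resize(d[v-r:v+r,u-r:u+r],None,fx=k,fy=k,interpolation=2)
        if mark: cv2.circle(x,tuple(np.int32((proj(n,p)-[u-r,v-r]+.5)*k)),3,(0,255,0),1)
        print(n,'crop origin',u-r,v-r,'scale',k); a.append(x)
    cv2.imwrite(f'pics/{name}.png',np.hstack(a))
E
python3 -c "
from look import *
plan((.53,.07,.0))
look('p1',4,50)"
```

```text
clock: 4.72
position: [0.5293, 0.0698, 0.0165]
ee_rot: [-0.692, 0.692, -0.147, 0.146]
contact_force: [-0.0, 0.5, -0.1]
width: 0.0001
t 4.72 TCP [0.5293 0.0698 0.0165] yaw 66.1 tilt 0.05 q [ 0.    0.38  1.85  0.    0.92 -1.15] w 0.0001 F [-0.   0.5 -0.1]
axes [[0.914, -0.001, 0.406], [-0.406, 0.0, 0.914], [-0.001, -1.0, -0.0]]
shift cm [0.06 1.65 0.05] turn {np.float64(66.06055161334949): array([ 0.  , -0.  , -0.01]), np.float64(246.0605516133495): array([1.00e-02, 2.25e+01, 0.00e+00])}
side crop origin 256 173 scale 4
top crop origin 248 147 scale 4
```

View pics/p1.png

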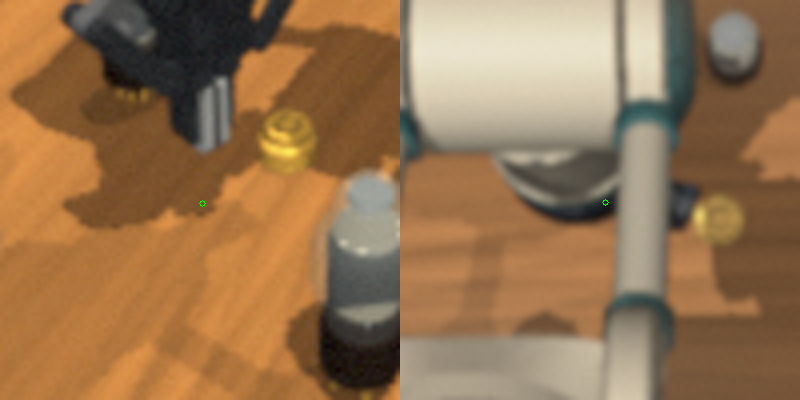

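```bash
python3 -m jog '[255,0,0.5,0,0,0,0,255,0,0.8,0,0,0,0,255,0,1.1,0,0,0,0,255,0,1.3,0,0,0,0]'; python3 -m jog '[255,0,0.1,0,0,0,0,255,0,0.2,0,0,0,0,255,0,0.3,0,0,0,0,255,0,0.4,0,0,0,0]'
python3 -c "
from look import *
look('p2',4,50,cams=('side',))"
```

```text
clock: 5.32
position: [0.5293, 0.0698, 0.0037]
ee_rot: [0.692, -0.692, 0.147, -0.147]
contact_force: [0.6, 0.5, -0.4]
width: 0.0
clock: 5.82
position: [0.5294, 0.0698, -0.0002]
ee_rot: [0.692, -0.692, 0.147, -0.147]
contact_force: [-0.2, -0.2, -0.5]
width: -0.0001
side crop origin 256 179 scale 4
```

View pics/p2.png

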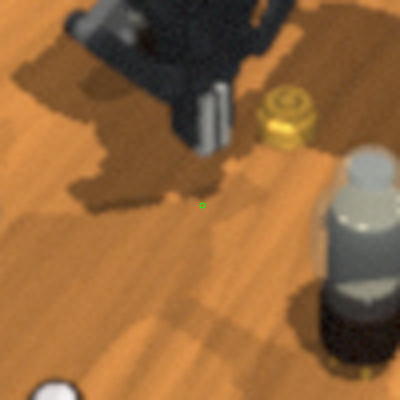

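```bash
python3 -m jog '[255,0,0.2,0,0,0,0,255,0,0.3,0,0,0,0,255,0,0.3,0,0,0,0]'; python3 -m jog '[255,0,0.2,0,0,0,0,255,0,0.4,0,0,0,0,255,0,0.4,0,0,0,0]'
python3 -c "
from h import *
print(ray('side',308,217.7,0),ray('side',308,217.7,.03))"
```

```text
clock: 6.25
position: [0.5293, 0.0697, -0.0033]
ee_rot: [0.692, -0.692, 0.147, -0.147]
contact_force: [-0.8, -0.6, 0.6]
width: -0.0002
clock: 6.62
position: [0.5291, 0.0698, -0.0074]
ee_rot: [-0.692, 0.692, -0.147, 0.146]
contact_force: [0.6, -1.0, -0.3]
width: 0.0001
[0.54333206 0.03679209] [0.52606545 0.06726262]
```

```bash
for i in 1; do python3 -m jog '[255,0,0.2,0,0,0,0,255,0,0.4,0,0,0,0,255,0,0.6,0,0,0,0,255,0,0.8,0,0,0,0,255,0,0.8,0,0,0,0]'; python3 -m jog '[255,0,0.2,0,0,0,0,255,0,0.4,0,0,0,0,255,0,0.4,0,0,0,0]';  done
python3 -c "
from look import *
look('p3',4,50,cams=('side',))"
```

```text
clock: 7.25
position: [0.5292, 0.0698, -0.0154]
ee_rot: [-0.692, 0.692, -0.147, 0.147]
contact_force: [-0.3, 0.6, 0.6]
width: 0.0003
clock: 7.62
position: [0.5292, 0.0698, -0.0194]
ee_rot: [-0.692, 0.692, -0.147, 0.147]
contact_force: [0.1, 0.3, -0.4]
width: -0.0001
side crop origin 256 187 scale 4
```

View pics/p3.png

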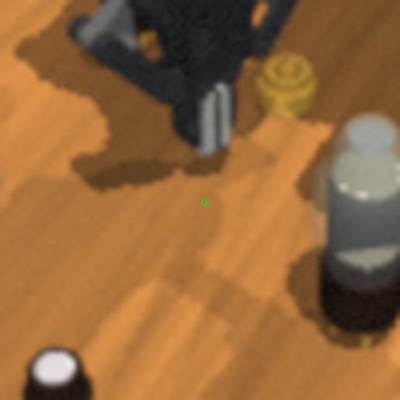

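```bash
python3 -m jog '[255,0,0.2,0,0,0,0,255,0,0.3,0,0,0,0,255,0,0.3,0,0,0,0]'; python3 -m jog '[255,0,0.1,0,0,0,0,255,0,0.2,0,0,0,0,255,0,0.2,0,0,0,0]';python3 -m jog '[255,0,0.1,0,0,0,0,255,0,0.2,0,0,0,0,255,0,0.2,0,0,0,0]'
```

```text
clock: 8.05
position: [0.5293, 0.0698, -0.0223]
ee_rot: [0.692, -0.692, 0.147, -0.147]
contact_force: [-0.3, -0.1, 0.3]
width: -0.0005
clock: 8.43
position: [0.5293, 0.0698, -0.0243]
ee_rot: [0.692, -0.692, 0.147, -0.147]
contact_force: [-0.4, 0.5, 0.3]
width: 0.0001
clock: 8.8
position: [0.5293, 0.0698, -0.0263]
ee_rot: [0.692, -0.692, 0.147, -0.147]
contact_force: [-0.2, 1.0, -0.6]
width: 0.0001
```

```bash
python3 -c "
from h import *
for z in (0,.005,.01,.015): print(ray('side',308,225.5,z))"
```

```text
[0.53217545 0.0573607 ]
[0.52941122 0.06222979]
[0.526647   0.06709888]
[0.52388277 0.07196797]
```

```bash
python3 -m jog '[255,0,0.1,0,0,0,0,255,0,0.2,0,0,0,0,255,0,0.2,0,0,0,0]'; python3 -m jog '[255,0,0.1,0,0,0,0,255,0,0.2,0,0,0,0,255,0,0.2,0,0,0,0]';python3 -m jog '[255,0,0.1,0,0,0,0,255,0,0.2,0,0,0,0,255,0,0.2,0,0,0,0]'
```

```text
clock: 9.18
position: [0.5293, 0.0698, -0.0283]
ee_rot: [0.692, -0.692, 0.147, -0.147]
contact_force: [0.3, -0.2, 0.5]
width: 0.0002
clock: 9.55
position: [0.5293, 0.0698, -0.0303]
ee_rot: [0.692, -0.692, 0.147, -0.147]
contact_force: [-0.3, -0.5, 0.3]
width: -0.0002
clock: 9.93
position: [0.5292, 0.0698, -0.0323]
ee_rot: [0.692, -0.692, 0.147, -0.147]
contact_force: [-0.4, 0.3, 0.5]
width: -0.0003
```

```bash
python3 -m jog '[255,0,0.1,0,0,0,0,255,0,0.2,0,0,0,0,255,0,0.2,0,0,0,0]'; python3 -c "
from look import *
look('p4',5,40,cams=('side',))"
```

```text
clock: 10.3
position: [0.5293, 0.0698, -0.0343]
ee_rot: [0.692, -0.692, 0.147, -0.147]
contact_force: [-0.2, -0.3, -0.3]
width: 0.0001
side crop origin 266 202 scale 5
```

View pics/p4.png

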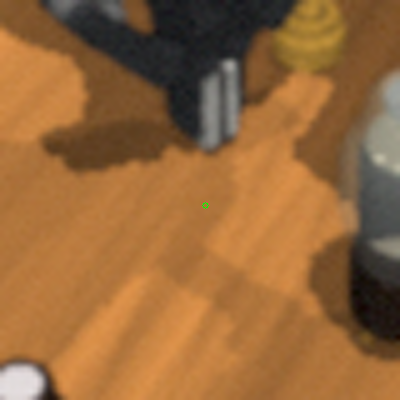

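```bash
python3 -m jog '[255,0,0.1,0,0,0,0,255,0,0.2,0,0,0,0,255,0,0.2,0,0,0,0]'; python3 -m jog '[255,0,0.1,0,0,0,0,255,0,0.2,0,0,0,0,255,0,0.2,0,0,0,0]'; python3 -m jog '[255,0,0.1,0,0,0,0,255,0,0.2,0,0,0,0,255,0,0.2,0,0,0,0]'; python3 -c "
from h import *
print(ray('side',308,232,0))"
```

```text
clock: 10.72
position: [0.5293, 0.0698, -0.0363]
ee_rot: [0.692, -0.692, 0.147, -0.147]
contact_force: [0.1, 0.4, 0.2]
width: 0.0003
clock: 11.1
position: [0.5293, 0.0698, -0.0383]
ee_rot: [0.692, -0.692, 0.147, -0.147]
contact_force: [-0.8, -0.1, 0.1]
width: -0.0
clock: 11.48
position: [0.5294, 0.0698, -0.0385]
ee_rot: [0.692, -0.692, 0.146, -0.147]
contact_force: [-3.3, 0.1, 13.6]
width: 0.0002
[0.52329253 0.07373748]
```

```bash
python3 -m jog '[255,0,-5,0,0,0,0,255,0,-11,0,0,0,0,0,0,-15,0,0,0,0,0,10.7,-15,-3.5,0,0,0,0,10.7,-15,-3.5,0,0,0,0,10.7,-15,-3.5,0,0,0,0,10.7,-15,-3.5,0,0,0,0,10.7,-15,-3.5,0,0,0]'; python3 -c "
from h import *
plan((.6135,-.008,-.001))"
```

```text
clock: 12.48
position: [0.6117, -0.0047, 0.1096]
ee_rot: [0.692, -0.692, 0.147, -0.146]
contact_force: [0.1, 0.5, -0.5]
width: 0.0858
t 12.47 TCP [ 0.6117 -0.0047  0.1096] yaw 66.1 tilt 0.08 q [-0.12  0.39  1.55  0.    1.2  -1.28] w 0.0858 F [ 0.1  0.5 -0.5]
axes [[0.914, -0.001, 0.405], [-0.405, 0.001, 0.914], [-0.001, -1.0, -0.0]]
shift cm [ 0.32 11.06 -0.23] turn {np.float64(66.11028602133447): array([ 0.  , -0.  , -0.01]), np.float64(246.11028602133447): array([2.00e-02, 2.25e+01, 0.00e+00])}
```

```bash
python3 -m jog '[0,0.3,4,-0.2,0,0,0,0,0.3,7,-0.2,0,0,0,0,0.3,9,-0.2,0,0,0,0,0.3,9,-0.2,0,0,0,0,0.3,9,-0.2,0,0,0]'; python3 -c "
from look import *
plan((.6135,-.008,-.001))
look('o5',4,50,pt=(.6135,-.008,.05),mark=False)"
```

```text
clock: 13.1
position: [0.6153, -0.0082, 0.0208]
ee_rot: [0.692, -0.692, 0.146, -0.147]
contact_force: [0.3, 0.5, 0.9]
width: 0.0856
t 13.1 TCP [ 0.6153 -0.0082  0.0208] yaw 66.1 tilt 0.08 q [-0.13  0.47  1.66  0.    1.01 -1.28] w 0.0856 F [0.3 0.5 0.9]
axes [[0.914, 0.001, 0.405], [-0.405, -0.0, 0.914], [0.001, -1.0, 0.001]]
shift cm [-0.17  2.18 -0.05] turn {np.float64(66.10964881009475): array([-0.  , -0.  ,  0.01]), np.float64(246.10964881009477): array([-2.00e-02,  2.25e+01, -1.00e-02])}
side crop origin 238 126 scale 4
top crop origin 281 108 scale 4
```

View pics/o5.png

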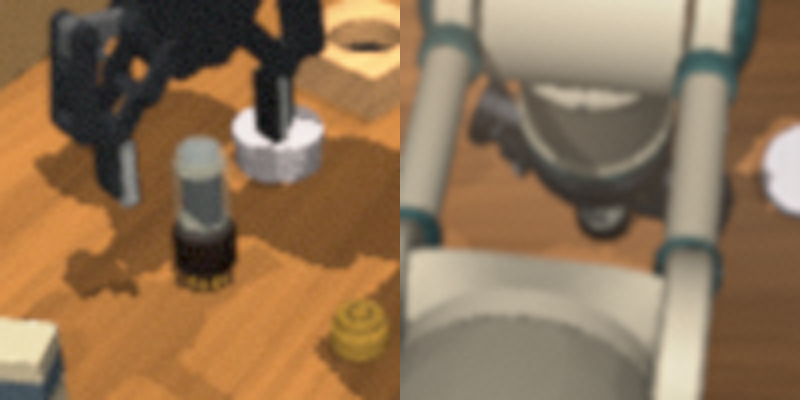

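```bash
python3 -m jog '[0,-0.2,1,-0.05,0,0,0,0,-0.2,1.8,-0.05,0,0,0,0,-0.2,2.2,-0.05,0,0,0,0,-0.2,2.2,-0.05,0,0,0]'; python3 -c "
from look import *
plan((.6135,-.008,-.001))
look('o6',4,50,pt=(.6135,-.008,.05),mark=False)"
```

```text
clock: 13.7
position: [0.6125, -0.0083, -0.0028]
ee_rot: [-0.692, 0.692, -0.147, 0.146]
contact_force: [-0.5, -0.1, -0.2]
width: 0.0855
t 13.7 TCP [ 0.6125 -0.0083 -0.0028] yaw 66.1 tilt 0.06 q [-0.13  0.49  1.69  0.    0.96 -1.28] w 0.0855 F [-0.5 -0.1 -0.2]
axes [[0.914, -0.001, 0.406], [-0.406, 0.0, 0.914], [-0.001, -1.0, -0.0]]
shift cm [ 0.08 -0.18  0.07] turn {np.float64(66.05870854000254): array([ 0.  , -0.  , -0.01]), np.float64(246.05870854000256): array([1.00e-02, 2.25e+01, 0.00e+00])}
side crop origin 238 126 scale 4
top crop origin 281 108 scale 4
```

View pics/o6.png

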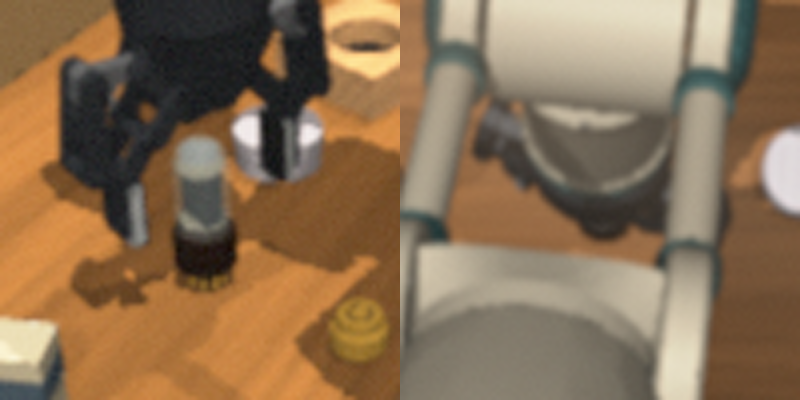

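```bash
python3 -m jog '[60,0,0,0,0,0,0,110,0,0,0,0,0,0,140,0,0,0,0,0,0,160,0,0,0,0,0,0,180,0,0,0,0,0,0,200,0,0,0,0,0,0,200,0,0,0,0,0,0,200,0,0,0,0,0,0]' 25; python3 -c "
from look import *
plan((.6135,-.008,-.001))
look('o7',4,50,pt=(.6135,-.008,.05),mark=False,cams=('side',))"
```

```text
clock: 14.8
position: [0.6129, -0.0083, -0.002]
ee_rot: [0.692, -0.692, 0.147, -0.147]
contact_force: [-0.3, -0.4, 1.7]
width: 0.0293
t 14.8 TCP [ 0.6129 -0.0083 -0.002 ] yaw 66.1 tilt 0.02 q [-0.13  0.49  1.69  0.    0.96 -1.28] w 0.0293 F [-0.3 -0.4  1.7]
axes [[0.914, 0.0, 0.406], [-0.406, 0.0, 0.914], [0.0, -1.0, 0.0]]
shift cm [ 0.04 -0.1   0.05] turn {np.float64(66.06439535439816): array([-0., -0.,  0.]), np.float64(246.06439535439816): array([-0. , 22.5, -0. ])}
side crop origin 238 126 scale 4
```

View pics/o7.png

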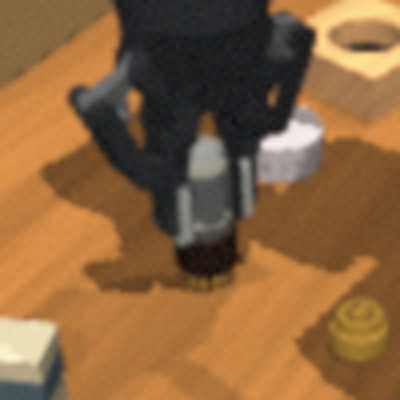

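```bash
python3 -m jog '[200,0,-2,0,0,0,0,200,0,-5,0,0,0,0,200,0,-9,0,0,0,0,200,3,-9,-5.2,0,0,0,200,6,-9,-10.5,0,0,0,200,9,-9,-15.8,0,0,0,200,11,-9,-19.4,0,0,0,200,11.9,-9,-21,0,0,0,200,11.9,-9,-21,0,0,0,200,11.9,-9,-21,0,0,0,200,11.9,-9,-21,0,0,0]'; python3 -c "
from look import *
plan((.6365,-.2485,.008))
look('o8',4,50,pt=(.6365,-.2485,.07),mark=False)"
```

```text
clock: 16.23
position: [0.6364, -0.2466, 0.0879]
ee_rot: [0.692, -0.692, 0.146, -0.146]
contact_force: [0.0, 0.5, -1.5]
width: 0.0295
t 16.23 TCP [ 0.6364 -0.2466  0.0879] yaw 66.2 tilt 0.04 q [-0.47  0.5   1.41  0.    1.23 -1.63] w 0.0295 F [ 0.   0.5 -1.5]
axes [[0.915, -0.0, 0.404], [-0.404, 0.001, 0.915], [-0.0, -1.0, 0.001]]
shift cm [ 0.09  7.99 -0.18] turn {np.float64(66.17422040213715): array([-0.,  0., -0.]), np.float64(246.17422040213717): array([-1.00e-02, -2.25e+01,  1.00e-02])}
side crop origin 278 70 scale 4
top crop origin 386 94 scale 4
```

View pics/o8.png

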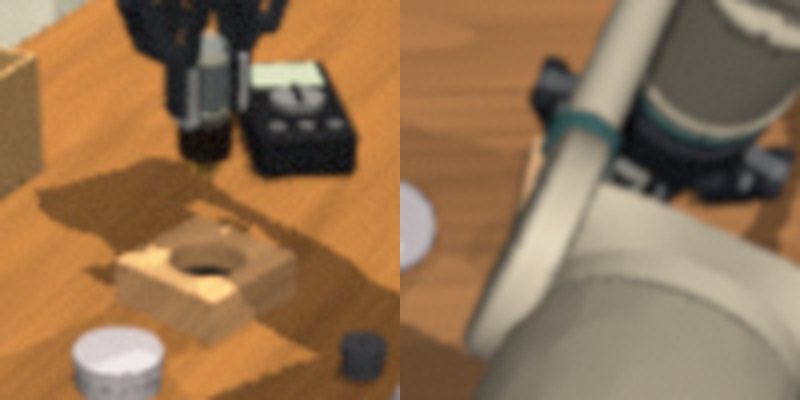

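```bash
python3 -c "
from h import *
print([((proj('side',(.6364,-.2466,z))-[278,70])*4).round() for z in (.09,.03)])"
python3 -m jog '[200,0.1,3,-0.2,0,0,0,200,0.1,5,-0.2,0,0,0,200,0.1,5.5,-0.2,0,0,0,200,0.1,5.5,-0.2,0,0,0]'; python3 -c "
from look import *
plan((.6365,-.2485,.008))
look('o9',5,40,pt=(.6365,-.2485,.05),mark=False,cams=('side',))"
```

```text
[array([203., 172.]), array([202., 258.])]
clock: 16.82
position: [0.6367, -0.2505, 0.033]
ee_rot: [0.692, -0.692, 0.146, -0.147]
contact_force: [-0.3, -0.1, 0.0]
width: 0.029
t 16.82 TCP [ 0.6367 -0.2505  0.033 ] yaw 66.1 tilt 0.01 q [-0.48  0.55  1.47  0.    1.12 -1.63] w 0.029 F [-0.3 -0.1  0. ]
axes [[0.914, 0.0, 0.405], [-0.405, 0.0, 0.914], [0.0, -1.0, 0.0]]
shift cm [-0.1   2.5   0.17] turn {np.float64(66.0914207402445): array([-0., -0.,  0.]), np.float64(246.0914207402445): array([-0. , 22.5, -0. ])}
side crop origin 288 87 scale 5
```

View pics/o9.png

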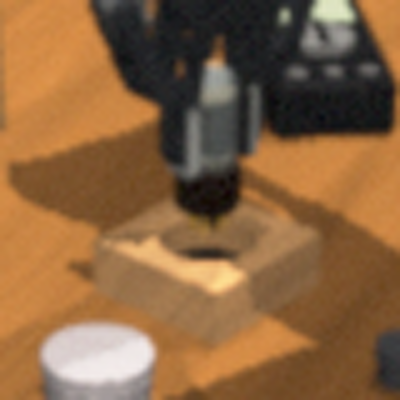

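```bash
python3 -m jog '[200,-0.1,0.8,0.15,0,0,0,200,-0.1,1.5,0.15,0,0,0,200,-0.1,2.1,0.15,0,0,0,200,-0.1,2.4,0.15,0,0,0,200,-0.1,2.4,0.15,0,0,0]'; python3 -m jog '[200,0,0.05,0,0,0,0,200,0,0.1,0,0,0,0,200,0,0.1,0,0,0,0]'; python3 -c "
from look import *
plan((.6365,-.2485,.008))"
```

```text
clock: 17.5
position: [0.6362, -0.249, 0.0086]
ee_rot: [0.692, -0.692, 0.147, -0.147]
contact_force: [0.2, 0.5, -0.1]
width: 0.0295
clock: 17.88
position: [0.6363, -0.2491, 0.008]
ee_rot: [-0.692, 0.692, -0.146, 0.147]
contact_force: [-0.5, 0.6, -0.8]
width: 0.0293
t 17.88 TCP [ 0.6363 -0.2491  0.008 ] yaw 66.1 tilt 0.02 q [-0.47  0.57  1.5   0.    1.07 -1.63] w 0.0293 F [-0.5  0.6 -0.8]
axes [[0.914, 0.0, 0.406], [-0.406, -0.0, 0.914], [0.0, -1.0, 0.0]]
shift cm [-0.01 -0.    0.06] turn {np.float64(66.0620872937119): array([-0., -0.,  0.]), np.float64(246.0620872937119): array([-0. , 22.5, -0. ])}
```

```bash
python3 -m jog '[200,0,0.1,0,0,0,0,200,0,0.1,0,0,0,0]'; python3 -m jog '[200,0,0.1,0,0,0,0,200,0,0.1,0,0,0,0]'
```

```text
clock: 18.12
position: [0.6365, -0.2491, 0.0079]
ee_rot: [-0.692, 0.692, -0.146, 0.147]
contact_force: [-1.7, 1.0, 5.9]
width: 0.0292
clock: 18.38
position: [0.6366, -0.2492, 0.0079]
ee_rot: [-0.692, 0.692, -0.146, 0.147]
contact_force: [-1.1, 1.0, 9.6]
width: 0.0294
```

```bash
python3 -m jog '[170,0,-0.1,0,0,0,0,140,0,-0.1,0,0,0,0,100,0,-0.1,0,0,0,0,0,0,-0.1,0,0,0,0,0,0,-0.1,0,0,0,0,0,0,-0.1,0,0,0,0,0,0,-3,0,0,0,0,0,0,-8,0,0,0,0,0,0,-16,0,0,0,0,0,0,-16,0,0,0,0]'; python3 -c "
from look import *
plan((.433,.345,.15))
look('o10',5,40,pt=(.6365,-.2485,.05),mark=False,cams=('side',))"
```

```text
clock: 19.62
position: [0.6386, -0.2502, 0.1712]
ee_rot: [-0.691, 0.693, -0.144, 0.15]
contact_force: [-0.0, -0.1, -0.5]
width: 0.0852
t 19.62 TCP [ 0.6386 -0.2502  0.1712] yaw 66.1 tilt 0.52 q [-0.47  0.45  1.29  0.    1.39 -1.63] w 0.0852 F [-0.  -0.1 -0.5]
axes [[0.914, 0.008, 0.406], [-0.406, -0.004, 0.914], [0.009, -1.0, -0.0]]
shift cm [-42.96   1.71  46.06] turn {np.float64(66.06277787368805): array([0.  , 0.  , 0.07]), np.float64(246.06277787368805): array([  0.1, -22.5,  -0. ])}
side crop origin 288 87 scale 5
```

View pics/o10.png

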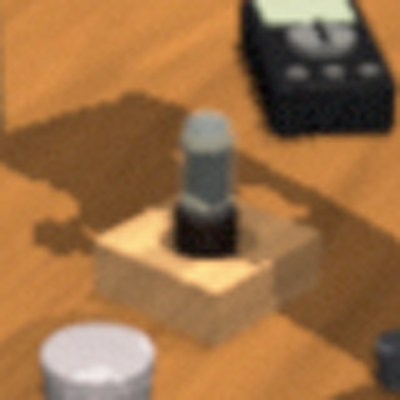

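```bash
python3 -m jog '[0,-43,0,46,0,0,0,0,-43,0,46,0,0,0,0,-43,0,46,0,0,0,0,-43,0,46,0,0,0,0,-43,0,46,0,0,0,0,-43,0,46,0,0,0,0,-43,0,46,0,0,0,0,-43,0,46,0,0,0,0,-43,0,46,0,0,0,0,-43,0,46,0,0,0,0,-43,0,46,0,0,0,0,-43,0,46,0,0,0]'; python3 -c "
from look import *
plan((.433,.345,-.009))"
```

```text
clock: 21.18
position: [0.4289, 0.3453, 0.1643]
ee_rot: [-0.691, 0.693, -0.147, 0.146]
contact_force: [0.4, -0.7, -1.0]
width: 0.0854
t 21.18 TCP [0.4289 0.3453 0.1643] yaw 66.1 tilt 0.18 q [ 0.55  0.26  1.6  -0.    1.28 -0.6 ] w 0.0854 F [ 0.4 -0.7 -1. ]
axes [[0.915, -0.002, 0.404], [-0.404, -0.002, 0.915], [-0.001, -1.0, -0.003]]
shift cm [ 0.4  17.33  0.19] turn {np.float64(66.146042526771): array([ 0.02, -0.  , -0.01]), np.float64(246.146042526771): array([1.00e-02, 2.25e+01, 3.00e-02])}
```

```bash
python3 -m jog '[0,0.4,5,0.2,0,0,0,0,0.4,10,0.2,0,0,0,0,0.4,13,0.2,0,0,0,0,0.4,14,0.2,0,0,0,0,0.4,14,0.2,0,0,0]'; python3 -c "
from look import *
plan((.433,.345,-.009))
look('m1',4,50,pt=(.433,.345,.05),mark=False)"
```

```text
clock: 21.8
position: [0.4348, 0.345, 0.0257]
ee_rot: [-0.691, 0.692, -0.147, 0.147]
contact_force: [0.0, 0.6, 0.1]
width: 0.0856
t 21.8 TCP [0.4348 0.345  0.0257] yaw 66.0 tilt 0.04 q [ 0.55  0.39  1.79 -0.    0.96 -0.61] w 0.0856 F [0.  0.6 0.1]
axes [[0.913, -0.001, 0.407], [-0.407, -0.001, 0.913], [-0.0, -1.0, -0.001]]
shift cm [-0.17  3.47 -0.07] turn {np.float64(65.96252245424937): array([ 0.01, -0.  , -0.  ]), np.float64(245.96252245424938): array([0.00e+00, 2.25e+01, 1.00e-02])}
side crop origin 216 300 scale 4
top crop origin 127 188 scale 4
```

View pics/m1.png

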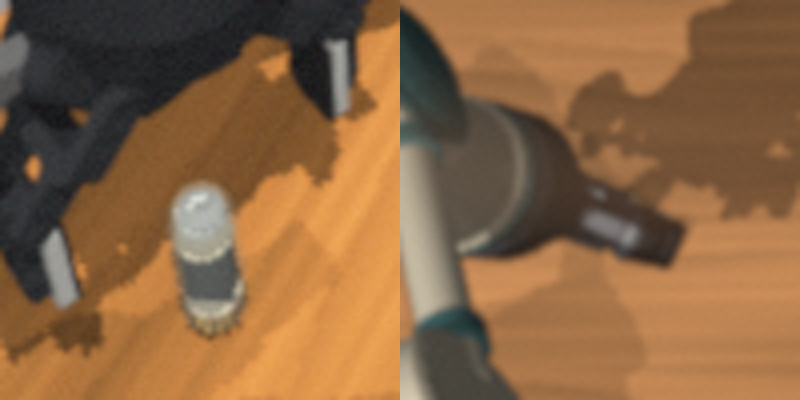

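```bash
python3 -m jog '[0,-0.15,1.5,-0.1,0,0,0,0,-0.15,2.6,-0.1,0,0,0,0,-0.15,3.4,-0.1,0,0,0,0,-0.15,3.4,-0.1,0,0,0,80,-0.15,3.4,-0.1,0,0,0,120,-0.15,3.4,-0.1,0,0,0,150,-0.15,3.4,-0.1,0,0,0,170,-0.15,3.4,-0.1,0,0,0,190,-0.15,3.4,-0.1,0,0,0,225,-0.15,3.4,-0.1,0,0,0,225,-0.15,3.4,-0.1,0,0,0,225,-0.15,3.4,-0.1,0,0,0]' 22; python3 -c "
from look import *
plan((.433,.345,-.009))
look('m2',4,50,pt=(.433,.345,.05),mark=False)"
```

```text
clock: 23.4
position: [0.4327, 0.3459, -0.008]
ee_rot: [0.692, -0.692, 0.147, -0.147]
contact_force: [-0.3, -0.2, 3.4]
width: 0.021
t 23.4 TCP [ 0.4327  0.3459 -0.008 ] yaw 66.1 tilt 0.03 q [ 0.55  0.43  1.83  0.    0.88 -0.6 ] w 0.021 F [-0.3 -0.2  3.4]
axes [[0.914, 0.0, 0.406], [-0.406, 0.0, 0.914], [0.0, -1.0, 0.0]]
shift cm [ 0.07  0.1  -0.07] turn {np.float64(66.06226408754264): array([-0., -0.,  0.]), np.float64(246.06226408754264): array([-0. , 22.5, -0. ])}
side crop origin 216 300 scale 4
top crop origin 127 188 scale 4
```

View pics/m2.png

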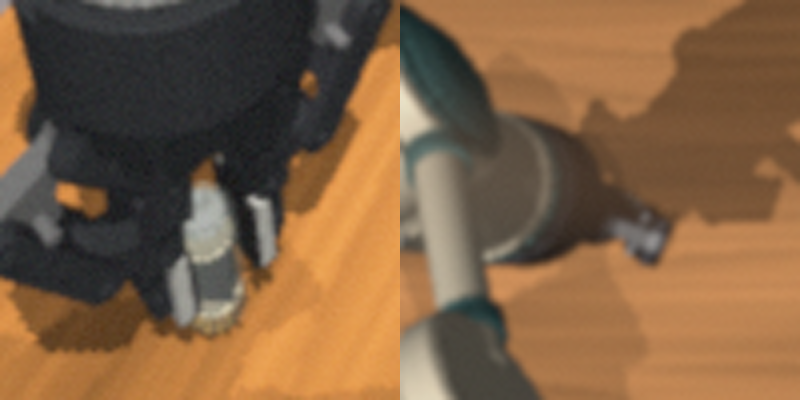

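```bash
python3 -m jog '[225,0,-2,0,0,0,0,225,0,-6,0,0,0,0,225,0,-11,0,0,0,0,225,0,-16,0,0,0,0,225,2.4,-18,-5,0,0,0,225,4.8,-18,-10,0,0,0,225,7.3,-18,-15,0,0,0,225,9.7,-18,-20,0,0,0,225,12.1,-18,-25,0,0,0,225,14.5,-18,-30,0,0,0,225,17,-18,-35,0,0,0,225,19.4,-18,-40,0,0,0]'; python3 -c "
from h import *
plan((.455,-.347,.10))"
```

```text
clock: 25.0
position: [0.4472, -0.1002, 0.1716]
ee_rot: [0.692, -0.692, 0.147, -0.147]
contact_force: [1.1, -0.1, 0.3]
width: 0.0213
t 25.0 TCP [ 0.4472 -0.1002  0.1716] yaw 66.1 tilt 0.02 q [-0.37  0.11  1.77  0.    1.26 -1.53] w 0.0213 F [ 1.1 -0.1  0.3]
axes [[0.914, 0.0, 0.406], [-0.406, 0.0, 0.914], [0.0, -1.0, 0.0]]
shift cm [ 10.73   7.15 -22.24] turn {np.float64(66.05248597610844): array([-0., -0.,  0.]), np.float64(246.05248597610844): array([-0. , 22.5, -0. ])}
```

```bash
python3 -m jog '[225,2.5,0,-5.3,0,0,0,225,5,0,-10.6,0,0,0,225,7.5,0,-15.9,0,0,0,225,9.6,0,-20,0,0,0,225,10.7,3,-22.3,0,0,0,225,10.7,6,-22.3,0,0,0,225,10.7,8,-22.3,0,0,0,225,10.7,9,-22.3,0,0,0,225,10.7,9,-22.3,0,0,0,225,10.7,9,-22.3,0,0,0]'; python3 -c "
from look import *
plan((.455,-.347,.002))
look('m3',4,50,pt=(.455,-.347,.06),mark=False)
print([((proj('side',(.455,-.347,z))-proj('side',(.455,-.347,.06))+50)*4).round() for z in (.09,.03)])"
```

```text
clock: 26.25
position: [0.4555, -0.3462, 0.0826]
ee_rot: [-0.691, 0.692, -0.146, 0.147]
contact_force: [0.0, -0.6, 0.9]
width: 0.0211
t 26.25 TCP [ 0.4555 -0.3462  0.0826] yaw 66.1 tilt 0.1 q [-0.77  0.35  1.68  0.    1.11 -1.92] w 0.0211 F [ 0.  -0.6  0.9]
axes [[0.914, 0.001, 0.406], [-0.406, -0.001, 0.914], [0.002, -1.0, -0.001]]
shift cm [-0.02  8.06 -0.09] turn {np.float64(66.07688457558676): array([0.  , 0.  , 0.01]), np.float64(246.07688457558675): array([ 2.00e-02, -2.25e+01, -1.00e-02])}
side crop origin 359 72 scale 4
top crop origin 433 174 scale 4
[array([207., 156.]), array([194., 242.])]
```

View pics/m3.png

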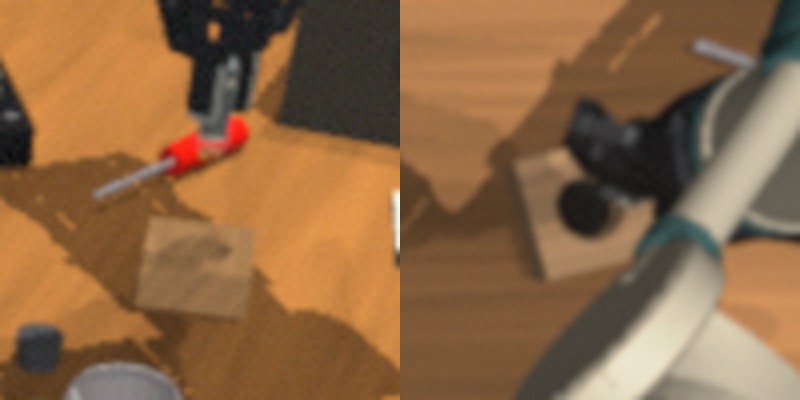

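```bash
python3 -m jog '[225,0,2.5,-0.1,0,0,0,225,0,4.5,-0.1,0,0,0,225,0,5.3,-0.1,0,0,0,225,0,5.3,-0.1,0,0,0]'; python3 -c "
from look import *
plan((.455,-.347,.002))
look('m4',6,40,pt=(.455,-.347,.06),mark=False,cams=('side',))
"
```

```text
clock: 26.85
position: [0.4545, -0.3467, 0.0289]
ee_rot: [0.692, -0.692, 0.147, -0.147]
contact_force: [-0.6, -0.3, -0.0]
width: 0.0211
t 26.85 TCP [ 0.4545 -0.3467  0.0289] yaw 66.1 tilt 0.01 q [-0.77  0.41  1.75  0.    0.99 -1.93] w 0.0211 F [-0.6 -0.3 -0. ]
axes [[0.914, 0.0, 0.406], [-0.406, 0.0, 0.914], [-0.0, -1.0, 0.0]]
shift cm [ 0.06  2.69 -0.01] turn {np.float64(66.06529106041395): array([-0.,  0., -0.]), np.float64(246.06529106041395): array([ -0. , -22.5,   0. ])}
side crop origin 369 82 scale 6
```

View pics/m4.png

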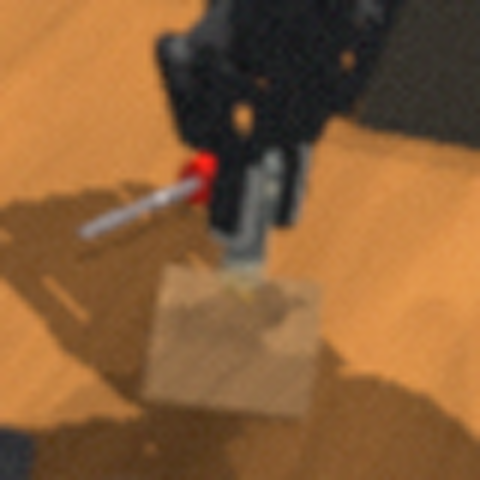

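```bash
python3 -m jog '[225,0.05,0.8,0,0,0,0,225,0.05,1.5,0,0,0,0,225,0.05,2.1,0,0,0,0,225,0.05,2.5,0,0,0,0,225,0.05,2.5,0,0,0,0]'; python3 -m jog '[225,0,0.1,0,0,0,0,225,0,0.15,0,0,0,0]';python3 -m jog '[225,0,0.1,0,0,0,0,225,0,0.1,0,0,0,0]'
```

```text
clock: 27.52
position: [0.4547, -0.3466, 0.0033]
ee_rot: [0.692, -0.692, 0.147, -0.146]
contact_force: [0.1, 0.1, 0.4]
width: 0.021
clock: 27.78
position: [0.455, -0.3469, 0.0024]
ee_rot: [-0.692, 0.692, -0.147, 0.147]
contact_force: [-0.5, -0.3, 0.7]
width: 0.0214
clock: 28.02
position: [0.4552, -0.3471, 0.002]
ee_rot: [-0.692, 0.692, -0.146, 0.147]
contact_force: [-1.4, 0.3, 5.1]
width: 0.0212
```

```bash
python3 -m jog '[200,0,-0.05,0,0,0,0,170,0,-0.05,0,0,0,0,120,0,-0.05,0,0,0,0,60,0,-0.05,0,0,0,0,0,0,-0.05,0,0,0,0,0,0,-0.05,0,0,0,0,0,0,-3,0,0,0,0,0,0,-8,0,0,0,0,0,0,-14,0,0,0,0,0,0,-15,0,0,0,0]'; python3 -c "
from look import *
plan((.421,.127,.11))
look('m5',4,50,pt=(.455,-.347,.06),mark=False)
"
```

```text
clock: 29.28
position: [0.4572, -0.349, 0.1561]
ee_rot: [-0.69, 0.694, -0.144, 0.149]
contact_force: [-0.1, 0.1, -0.9]
width: 0.0851
t 29.27 TCP [ 0.4572 -0.349   0.1561] yaw 66.1 tilt 0.54 q [-0.77  0.29  1.57  0.    1.27 -1.93] w 0.0851 F [-0.1  0.1 -0.9]
axes [[0.914, 0.007, 0.406], [-0.406, -0.007, 0.914], [0.009, -1.0, -0.003]]
shift cm [-22.66   4.27  42.05] turn {np.float64(66.06605573327508): array([0.02, 0.  , 0.06]), np.float64(246.06605573327508): array([  0.1 , -22.5 ,  -0.04])}
side crop origin 359 72 scale 4
top crop origin 433 174 scale 4
```

View pics/m5.png

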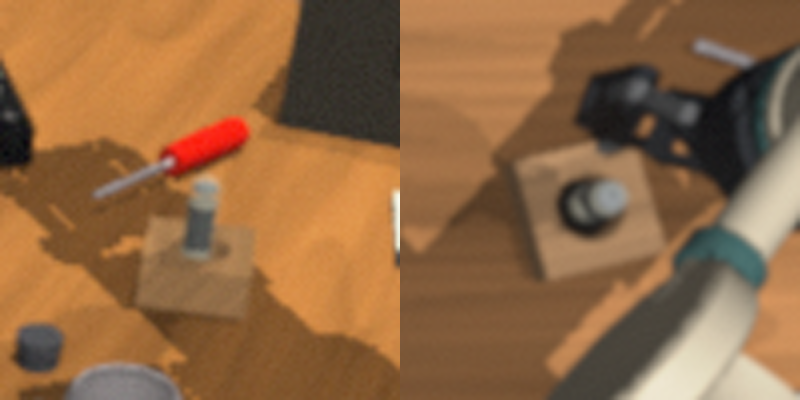

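```bash
python3 -m jog '[0,-22.5,0,42,0,0,0,0,-22.5,0,42,0,0,0,0,-22.5,0,42,0,0,0,0,-22.5,0,42,0,0,0,0,-22.5,0,42,0,0,0,0,-22.5,0,42,0,0,0,0,-22.5,0,42,0,0,0,0,-22.5,0,42,0,0,0,0,-22.5,0,42,0,0,0,0,-22.5,0,42,0,0,0]'; python3 -c "
from look import *
plan((.421,.127,.012))"
```

```text
clock: 30.62
position: [0.4186, 0.1277, 0.1499]
ee_rot: [-0.691, 0.692, -0.147, 0.145]
contact_force: [-0.0, -0.7, 0.7]
width: 0.0852
t 30.62 TCP [0.4186 0.1277 0.1499] yaw 66.1 tilt 0.19 q [ 0.14  0.1   1.84 -0.    1.2  -1.02] w 0.0852 F [-0.  -0.7  0.7]
axes [[0.914, -0.003, 0.405], [-0.405, -0.001, 0.914], [-0.002, -1.0, -0.002]]
shift cm [ 0.28 13.78  0.06] turn {np.float64(66.09747501396325): array([ 0.02, -0.  , -0.02]), np.float64(246.09747501396325): array([ 0.03, 22.5 ,  0.03])}
```

```bash
python3 -m jog '[0,0.3,4,0.05,0,0,0,0,0.3,7,0.05,0,0,0,0,0.3,9,0.05,0,0,0,0,0.3,9,0.05,0,0,0,0,0.3,9,0.05,0,0,0]'; python3 -c "
from look import *
plan((.421,.127,.012))
look('t1',4,50,pt=(.421,.127,.08),mark=False)"
```

```text
clock: 31.25
position: [0.4232, 0.1267, 0.0617]
ee_rot: [0.692, -0.692, 0.147, -0.147]
contact_force: [0.4, -0.2, 0.3]
width: 0.0854
t 31.25 TCP [0.4232 0.1267 0.0617] yaw 66.0 tilt 0.03 q [ 0.13  0.2   1.98 -0.    0.96 -1.02] w 0.0854 F [ 0.4 -0.2  0.3]
axes [[0.913, 0.001, 0.407], [-0.407, -0.0, 0.913], [0.001, -1.0, 0.0]]
shift cm [-0.22  4.97 -0.07] turn {np.float64(65.97355523083793): array([-0., -0.,  0.]), np.float64(245.97355523083792): array([-1.00e-02,  2.25e+01, -0.00e+00])}
side crop origin 297 185 scale 4
top crop origin 220 191 scale 4
```

View pics/t1.png

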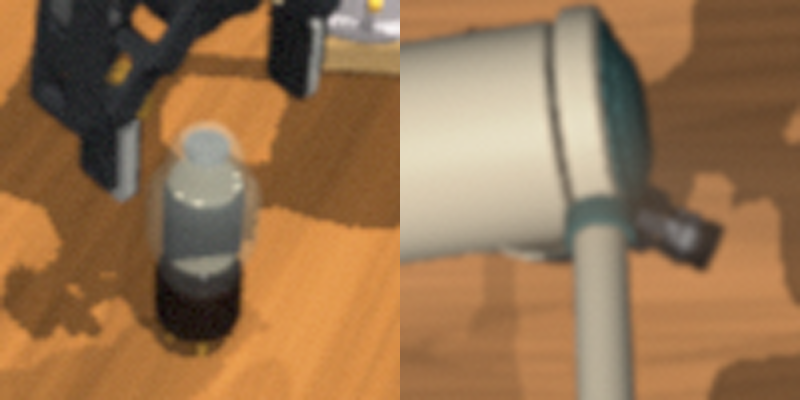

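```bash
python3 -c "
from h import *
o=np.array([297,185])
for X in [(.4232,.1267,.113),(.421,.127,.112),(.421,.127,.09),(.421,.127,.03)]: print(((proj('side',X)-o)*4).round())
c=np.array((.4232,.1267,.113));z=np.array([.407,.913,0]);x=np.array([.913,-.407,0])
for s in(1,-1): print([((proj('side',c+s*z*.0427+w*x)-o)*4).round() for w in(-.011,.011)])"
```

```text
[201. 135.]
[205. 139.]
[203. 182.]
[197. 288.]
[array([135., 199.]), array([ 97., 167.])]
[array([299., 105.]), array([260.,  78.])]
```

```bash
python3 -m jog '[0,-0.2,2,-0.05,0,0,0,0,-0.2,3.7,-0.05,0,0,0,0,-0.2,5,-0.05,0,0,0,0,-0.2,5,-0.05,0,0,0,40,-0.2,5,-0.05,0,0,0,70,-0.2,5,-0.05,0,0,0,90,-0.2,5,-0.05,0,0,0,110,-0.2,5,-0.05,0,0,0,130,-0.2,5,-0.05,0,0,0,150,-0.2,5,-0.05,0,0,0,150,-0.2,5,-0.05,0,0,0,150,-0.2,5,-0.05,0,0,0]' 28; python3 -c "
from look import *
plan((.421,.127,.012))
look('t2',4,50,pt=(.421,.127,.08),mark=False,cams=('side',))"
```

```text
clock: 32.85
position: [0.4208, 0.1278, 0.0116]
ee_rot: [0.692, -0.692, 0.146, -0.147]
contact_force: [0.2, -1.6, 5.1]
width: 0.0451
t 32.85 TCP [0.4208 0.1278 0.0116] yaw 66.1 tilt 0.03 q [ 0.14  0.27  2.05 -0.    0.83 -1.02] w 0.0451 F [ 0.2 -1.6  5.1]
axes [[0.914, 0.001, 0.406], [-0.406, -0.0, 0.914], [0.001, -1.0, 0.0]]
shift cm [ 0.05 -0.04 -0.06] turn {np.float64(66.07050160278196): array([-0., -0.,  0.]), np.float64(246.07050160278197): array([-1.00e-02,  2.25e+01, -0.00e+00])}
side crop origin 297 185 scale 4
```

View pics/t2.png

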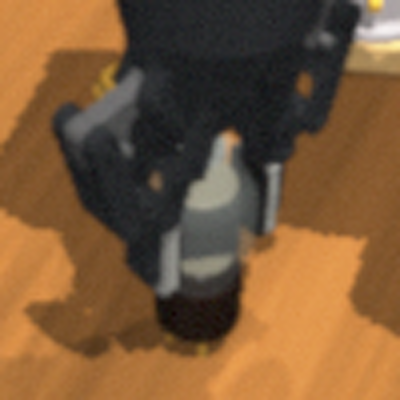

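```bash
python3 -m jog '[150,0,-2,0,0,0,0,150,0,-5,0,0,0,0,150,0,-9,0,0,0,0,150,2.5,-9,-5,0,0,0,150,5,-9,-10,0,0,0,150,7.5,-9,-15,0,0,0,150,10,-9,-20,0,0,0,150,11.2,-9,-22.3,0,0,0,150,11.2,-9,-22.3,0,0,0,150,11.2,-9,-22.3,0,0,0,150,11.2,-9,-22.3,0,0,0]'; python3 -c "
from look import *
plan((.4325,-.1215,.036))
look('t3',4,50,pt=(.4325,-.1215,.08),mark=False)
o=np.int32(proj('side',(.4325,-.1215,.08)))-50
print([((proj('side',(.4325,-.1215,z))-o)*4).round() for z in (.09,.055)])"
```

```text
clock: 34.28
position: [0.4321, -0.12, 0.1011]
ee_rot: [0.692, -0.692, 0.146, -0.146]
contact_force: [0.2, -1.4, -0.6]
width: 0.0452
t 34.27 TCP [ 0.4321 -0.12    0.1011] yaw 66.1 tilt 0.05 q [-0.43  0.16  1.91  0.    1.07 -1.58] w 0.0452 F [ 0.2 -1.4 -0.6]
axes [[0.915, -0.0, 0.404], [-0.404, 0.001, 0.915], [-0.001, -1.0, 0.001]]
shift cm [ 0.1   6.51 -0.12] turn {np.float64(66.14679825433518): array([-0.  ,  0.  , -0.01]), np.float64(246.14679825433518): array([-1.00e-02, -2.25e+01,  1.00e-02])}
side crop origin 340 109 scale 4
top crop origin 333 185 scale 4
[array([204., 186.]), array([197., 243.])]
```

View pics/t3.png

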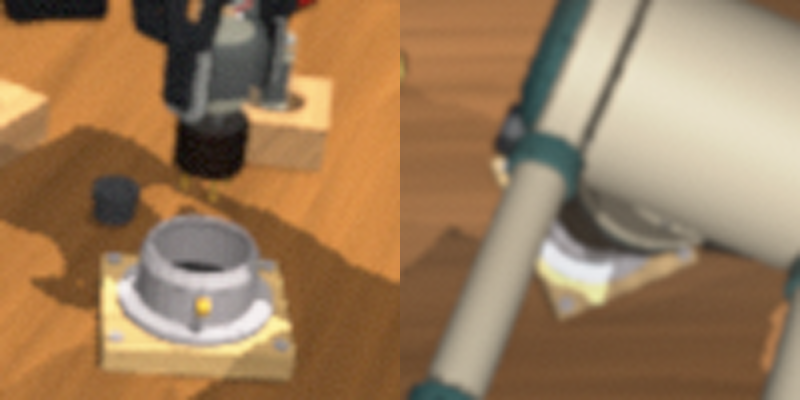

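```bash
python3 -m jog '[150,0.1,1,-0.1,0,0,0,150,0.1,2,-0.1,0,0,0,150,0.1,2.7,-0.1,0,0,0,150,0.1,2.7,-0.1,0,0,0]'; python3 -c "
from look import *
plan((.4325,-.1215,.036))
look('t4',6,40,pt=(.4325,-.1215,.06),mark=False,cams=('side',))"
```

```text
clock: 34.88
position: [0.4323, -0.1224, 0.0734]
ee_rot: [0.692, -0.692, 0.147, -0.146]
contact_force: [-0.2, 0.7, -0.8]
width: 0.0451
t 34.88 TCP [ 0.4323 -0.1224  0.0734] yaw 66.1 tilt 0.12 q [-0.43  0.2   1.94  0.    1.   -1.58] w 0.0451 F [-0.2  0.7 -0.8]
axes [[0.914, -0.002, 0.406], [-0.406, 0.001, 0.914], [-0.002, -1.0, 0.0]]
shift cm [-0.01  3.74  0.09] turn {np.float64(66.06041154200881): array([-0.  ,  0.  , -0.01]), np.float64(246.0604115420088): array([-2.00e-02, -2.25e+01,  0.00e+00])}
side crop origin 349 127 scale 6
```

View pics/t4.png

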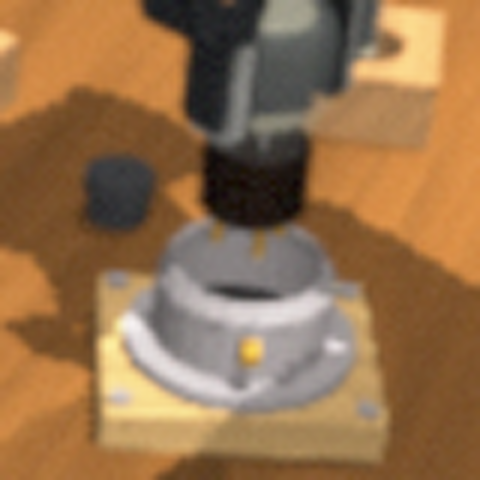

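```bash
python3 -m jog '[150,-0.1,0.5,0.17,0,0,0,150,-0.1,1.2,0.17,0,0,0,150,-0.1,1.9,0.17,0,0,0,150,-0.1,2.5,0.17,0,0,0,150,-0.1,3.1,0.17,0,0,0,150,-0.1,3.6,0.17,0,0,0,150,-0.1,3.6,0.17,0,0,0]'; python3 -m jog '[150,0,0.1,0,0,0,0,150,0,0.1,0,0,0,0]'; python3 -m jog '[150,0,0.1,0,0,0,0,150,0,0.1,0,0,0,0]'
```

```text
clock: 35.8
position: [0.4324, -0.1206, 0.0379]
ee_rot: [0.692, -0.692, 0.147, -0.146]
contact_force: [0.4, 0.1, -0.2]
width: 0.0452
clock: 36.05
position: [0.4329, -0.1208, 0.0374]
ee_rot: [0.692, -0.692, 0.147, -0.147]
contact_force: [-0.0, -0.1, -0.5]
width: 0.0451
clock: 36.3
position: [0.4327, -0.1207, 0.0363]
ee_rot: [0.692, -0.692, 0.147, -0.147]
contact_force: [-0.1, -0.6, -0.5]
width: 0.0447
```

```bash
python3 -m jog '[150,0,0.1,0,0,0,0,150,0,0.1,0,0,0,0]'; python3 -m jog '[150,0,0.1,0,0,0,0,150,0,0.1,0,0,0,0]'
```

```text
clock: 36.55
position: [0.433, -0.1209, 0.0356]
ee_rot: [-0.692, 0.692, -0.146, 0.147]
contact_force: [-0.3, -0.4, 3.2]
width: 0.0454
clock: 36.8
position: [0.4334, -0.1211, 0.0356]
ee_rot: [-0.692, 0.692, -0.146, 0.147]
contact_force: [-2.7, 0.9, 11.5]
width: 0.0454
```

```bash
python3 -m jog '[130,0,-0.1,0,0,0,0,100,0,-0.1,0,0,0,0,50,0,-0.1,0,0,0,0,0,0,-0.1,0,0,0,0,0,0,-0.1,0,0,0,0,0,0,-0.1,0,0,0,0,0,0,-3,0,0,0,0,0,0,-7,0,0,0,0,0,0,-12,0,0,0,0,0,0,-16,0,0,0,0,0,0,-17,0,0,0,0,0,0,-17,0,0,0,0]'; python3 -c "
from look import *
plan((.6105,.2765,.205),-64)
look('t5',4,50,pt=(.4325,-.1215,.08),mark=False)"
```

```text
clock: 38.3
position: [0.4326, -0.1207, 0.2041]
ee_rot: [0.692, -0.692, 0.147, -0.147]
contact_force: [0.2, -0.0, -0.1]
width: 0.0853
t 38.3 TCP [ 0.4326 -0.1207  0.2041] yaw 66.1 tilt 0.01 q [-0.43  0.08  1.73  0.    1.33 -1.58] w 0.0853 F [ 0.2 -0.  -0.1]
axes [[0.914, 0.0, 0.406], [-0.406, 0.0, 0.914], [0.0, -1.0, 0.0]]
shift cm [ 0.15 -0.09 43.52] turn {-64: array([-0.  , 16.26, -0.  ]), 116: array([-0.  , -6.24,  0.  ])}
side crop origin 340 109 scale 4
top crop origin 333 185 scale 4
```

View pics/t5.png

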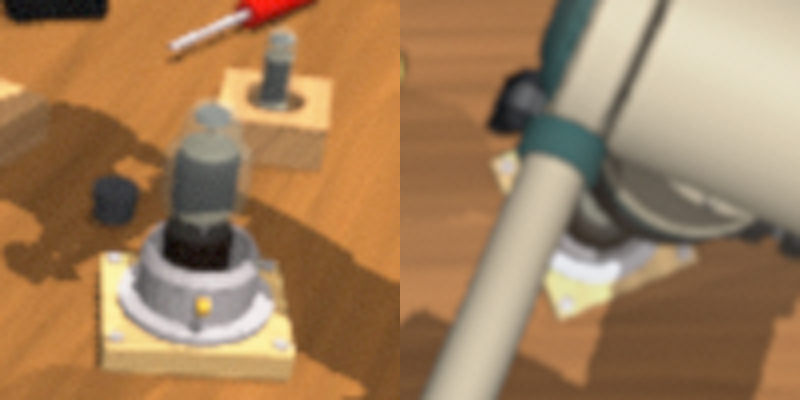

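```bash
python3 -m jog '[0,0.15,0,43.5,0,-6.24,0,0,0.15,0,43.5,0,-6.24,0,0,0.15,0,43.5,0,-6.24,0,0,0.15,0,43.5,0,-6.24,0,0,0.15,0,43.5,0,-6.24,0,0,0.15,0,43.5,0,-6.24,0,0,0.15,0,43.5,0,-6.24,0,0,0.15,0,43.5,0,-6.24,0,0,0.15,0,43.5,0,-6.24,0,0,0.15,0,43.5,0,-6.24,0]'; python3 -c "
from look import *
plan((.6105,.2765,.097),116)
look('c1',3,66,pt=(.6105,.2765,.15),mark=False)"
```

```text
clock: 39.65
position: [0.6099, 0.2748, 0.2037]
ee_rot: [-0.689, 0.689, 0.158, -0.159]
contact_force: [0.1, -0.5, -0.3]
width: 0.0852
t 39.65 TCP [0.6099 0.2748 0.2037] yaw 115.9 tilt 0.1 q [ 0.32  0.42  1.27 -0.    1.46 -1.7 ] w 0.0852 F [ 0.1 -0.5 -0.3]
axes [[0.899, -0.001, -0.437], [0.437, -0.001, 0.899], [-0.002, -1.0, -0.0]]
shift cm [ 0.14 10.67  0.13] turn {116: array([ 0.  , -0.01, -0.01]), 296: array([2.000e-02, 2.249e+01, 0.000e+00])}
side crop origin 112 155 scale 3
top crop origin 130 85 scale 3
```

View pics/c1.png

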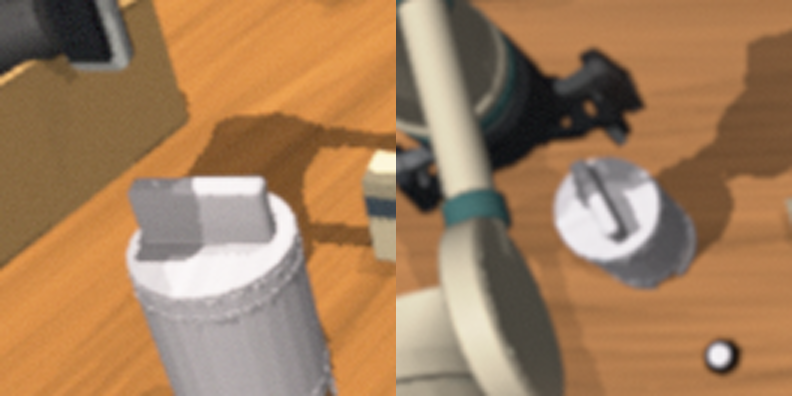

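```bash
python3 -c "
from h import *
a=ray('side',112+132/3,155+185/3,.16);b=ray('side',112+266/3,155+186/3,.16)
print(a,b,(a+b)/2,np.linalg.norm(a-b),np.degrees(np.arctan2(*(a-b)[::-1])))
t0=np.array([160,130])-.4
for p,q in [((117,36),(162,136)),((128,33),(175,127)),((122,35),(168,131))]:
  a=ray('top',*(t0+np.array(p)/4),.16);b=ray('top',*(t0+np.array(q)/4),.16)
  print(a,b,(a+b)/2,np.linalg.norm(a-b),np.degrees(np.arctan2(*(a-b)[::-1])))"
```

```text
[0.63536067 0.28969562] [0.58129385 0.26321944] [0.60832726 0.27645753] 0.06020140518675741 26.090699740112143
[0.63696348 0.29142494] [0.58248006 0.26603696] [0.60972177 0.27873095] 0.060108167596893636 24.984406995940738
[0.63848774 0.28561959] [0.58718396 0.25930692] [0.61283585 0.27246325] 0.05765790847191727 27.15237243711351
[0.63745806 0.28878037] [0.58510418 0.26294372] [0.61128112 0.27586204] 0.05838202348366587 26.266340328636
```

```bash
python3 -m jog '[0,0.1,4,0.1,0,0,0,0,0.1,7.5,0.1,0,0,0,0,0.1,9.5,0.1,0,0,0,0,0.1,11,0.1,0,0,0,0,0.1,11,0.1,0,0,0,0,0.1,11,0.1,0,0,0]'; python3 -c "
from look import *
plan((.610,.2765,.094),116)
look('c2',3,66,pt=(.6105,.2765,.15),mark=False)"
```

```text
clock: 40.5
position: [0.6119, 0.2776, 0.0955]
ee_rot: [0.689, -0.689, -0.16, 0.158]
contact_force: [0.6, 0.3, -0.6]
width: 0.0854
t 40.5 TCP [0.6119 0.2776 0.0955] yaw 116.0 tilt 0.13 q [ 0.32  0.48  1.43  0.    1.23 -1.7 ] w 0.0854 F [ 0.6  0.3 -0.6]
axes [[0.899, 0.002, -0.438], [0.438, 0.001, 0.899], [0.002, -1.0, -0.0]]
shift cm [-0.22  0.15 -0.02] turn {116: array([ 0.  , -0.  ,  0.02]), 296: array([-0.03, 22.5 ,  0.  ])}
side crop origin 112 155 scale 3
top crop origin 130 85 scale 3
```

View pics/c2.png

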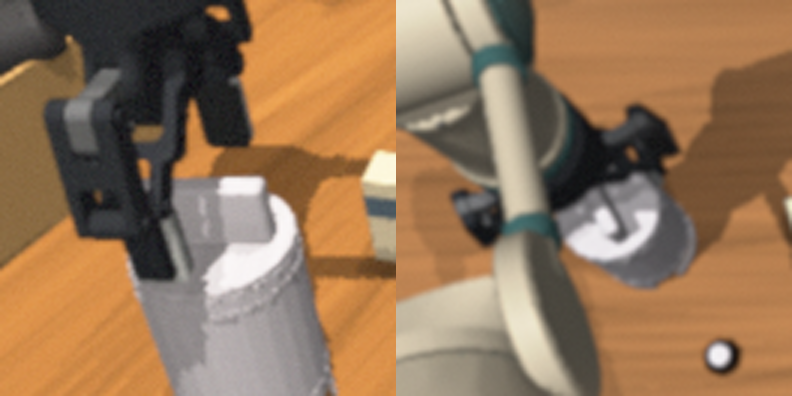

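```bash
python3 -c "
from h import *
o=np.int32(proj('side',(.6105,.2765,.15)))-66
c=np.array((.6119,.2776,.0955+.038+.013));z=np.array([-.438,.899,0]);x=np.array([.899,.438,0])
for s in(1,-1): print([((proj('side',c+s*z*.0427+w*x)-o)*3).round() for w in(-.011,.011)])
print([((proj('side',(.61,.2765,h))-o)*3).round() for h in (.126,.16)])"
```

```text
[array([192., 274.]), array([140., 273.])]
[array([249., 149.]), array([204., 149.])]
[array([213., 240.]), array([196., 184.])]
```

```bash
python3 -m jog '[60,-0.2,0.2,0,0,0,0,120,-0.2,0.2,0,0,0,0,160,-0.2,0.2,0,0,0,0,190,-0.2,0.2,0,0,0,0,240,-0.2,0.2,0,0,0,0,240,-0.2,0.2,0,0,0,0,240,-0.2,0.2,0,0,0,0,240,-0.2,0.2,0,0,0,0]' 70; python3 -c "
from look import *
plan((.610,.2765,.094),116)
look('c3',3,66,pt=(.6105,.2765,.15),mark=False)"
```

```text
clock: 41.6
position: [0.6093, 0.2766, 0.0923]
ee_rot: [-0.689, 0.689, 0.159, -0.159]
contact_force: [-0.4, -1.0, 1.2]
width: 0.0109
t 41.6 TCP [0.6093 0.2766 0.0923] yaw 116.0 tilt 0.0 q [ 0.32  0.48  1.44 -0.    1.22 -1.7 ] w 0.0109 F [-0.4 -1.   1.2]
axes [[0.899, -0.0, -0.438], [0.438, -0.0, 0.899], [-0.0, -1.0, -0.0]]
shift cm [ 0.06 -0.17 -0.04] turn {116: array([ 0., -0., -0.]), 296: array([ 0. , 22.5,  0. ])}
side crop origin 112 155 scale 3
top crop origin 130 85 scale 3
```

View pics/c3.png

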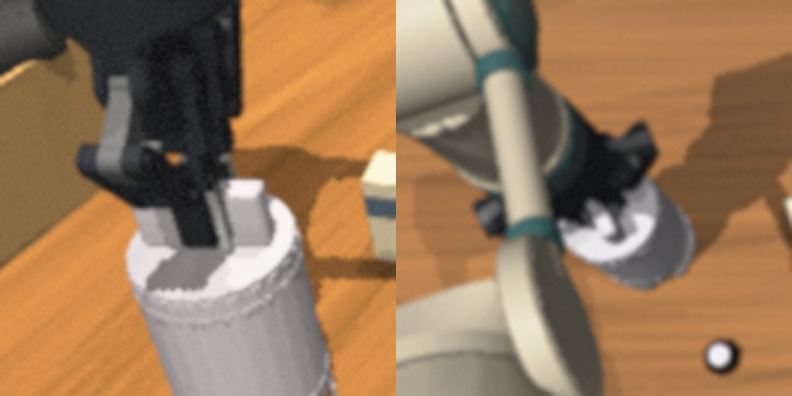

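```bash
python3 -m jog '[240,0,-1,0,0,0,0,240,0,-3,0,0,0,0,240,0,-6,0,0,0,0,240,0,-9.5,0,0,0,0,240,0,-13,0,0,0,0,240,0,-16,0,0,0,0,240,0,-18,0,0,0,0,240,0,-18,0,0,0,0]'; python3 -c "
from look import *
plan((.4325,-.121,.2723),22.2)"
```

```text
clock: 42.7
position: [0.6101, 0.2771, 0.2746]
ee_rot: [0.689, -0.689, -0.161, 0.157]
contact_force: [0.4, -0.3, -2.3]
width: 0.011
t 42.7 TCP [0.6101 0.2771 0.2746] yaw 116.0 tilt 0.25 q [ 0.32  0.39  1.13  0.    1.61 -1.7 ] w 0.011 F [ 0.4 -0.3 -2.3]
axes [[0.899, 0.004, -0.438], [0.438, 0.002, 0.899], [0.004, -1.0, -0.0]]
shift cm [-33.41   0.09 -28.  ] turn {22.2: array([-0.02, 11.72,  0.03]), 202.2: array([  0.03, -10.78,   0.02])}
```

```bash
python3 -m jog '[240,-2,0,-1.7,0,0.7,0,240,-5.5,0,-4.6,0,1.9,0,240,-9.5,0,-8,0,3.2,0,240,-13.5,0,-11.3,0,4.5,0,240,-17.5,0,-14.7,0,5.8,0,240,-21.5,0,-18,0,7.1,0,240,-25.5,0,-21.4,0,8.4,0,240,-29,0,-24.3,0,9.7,0,240,-32,0,-26.8,0,10.8,0,240,-33.4,0,-28,0,11.7,0,240,-33.4,0,-28,0,11.7,0,240,-33.4,0,-28,0,11.7,0]'; python3 -c "
from look import *
plan((.4325,-.121,.2723),22.2)
look('c4',3,90,pt=(.4325,-.121,.12),mark=False)"
```

```text
clock: 44.2
position: [0.4316, -0.1205, 0.2717]
ee_rot: [0.588, -0.588, 0.393, -0.392]
contact_force: [-0.1, -0.1, -2.1]
width: 0.0108
t 44.2 TCP [ 0.4316 -0.1205  0.2717] yaw 22.5 tilt 0.09 q [-0.43  0.04  1.6   0.    1.5  -0.82] w 0.0108 F [-0.1 -0.1 -2.1]
axes [[0.382, -0.001, 0.924], [-0.924, 0.001, 0.382], [-0.002, -1.0, -0.0]]
shift cm [ 0.08 -0.06  0.07] turn {22.2: array([ 0.  ,  0.04, -0.01]), 202.2: array([-2.000e-02, -2.246e+01, -0.000e+00])}
side crop origin 302 52 scale 3
top crop origin 295 143 scale 3
```

View pics/c4.png

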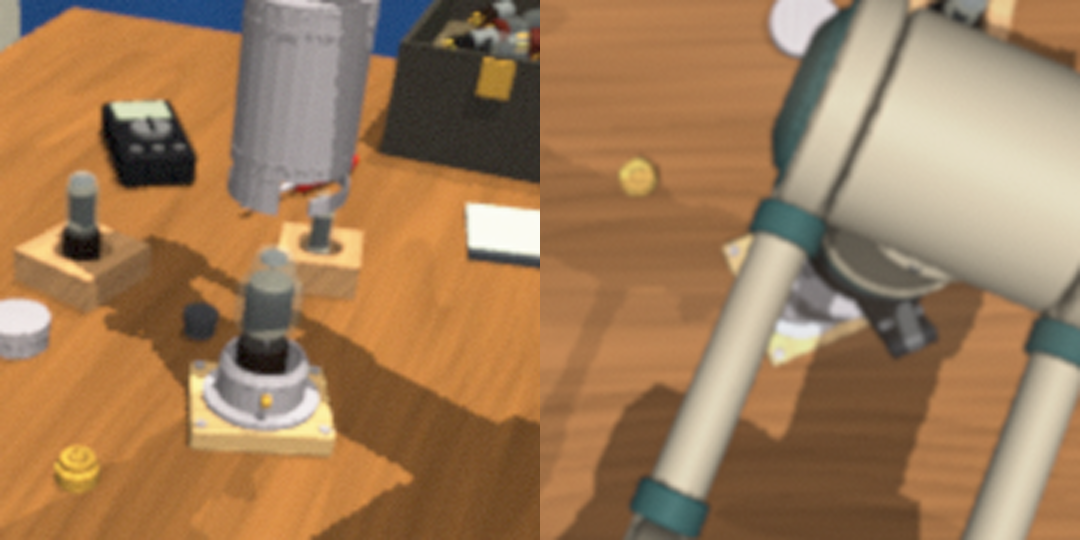

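```bash
python3 -m jog '[240,0.1,1.5,0.05,0,0,0,240,0.1,3.5,0.05,0,0,0,240,0.1,5.5,0.05,0,0,0,240,0.1,7.5,0.05,0,0,0,240,0.1,9.5,0.05,0,0,0,240,0.1,10.8,0.05,0,0,0,240,0.1,11.2,0.05,0,0,0,240,0.1,11.2,0.05,0,0,0,240,0.1,11.2,0.05,0,0,0]'; python3 -c "
from look import *
plan((.4325,-.121,.1163),22.2)
look('c5',6,50,pt=(.4325,-.121,.06),mark=False,cams=('side',))
o=np.int32(proj('side',(.4325,-.121,.06)))-50
print(((proj('side',(.4325,-.121,.055))-o)*6).round())"
```

```text
clock: 45.42
position: [0.4332, -0.1223, 0.1609]
ee_rot: [0.588, -0.587, 0.393, -0.394]
contact_force: [-0.4, 0.9, -2.4]
width: 0.0112
t 45.42 TCP [ 0.4332 -0.1223  0.1609] yaw 22.4 tilt 0.09 q [-0.43  0.11  1.81  0.    1.23 -0.82] w 0.0112 F [-0.4  0.9 -2.4]
axes [[0.381, 0.002, 0.925], [-0.925, -0.001, 0.381], [0.001, -1.0, 0.001]]
shift cm [-0.15  4.46 -0.02] turn {22.2: array([-0.01,  0.02,  0.01]), 202.2: array([ 1.000e-02, -2.248e+01,  1.000e-02])}
side crop origin 339 117 scale 6
[300. 317.]
```

View pics/c5.png

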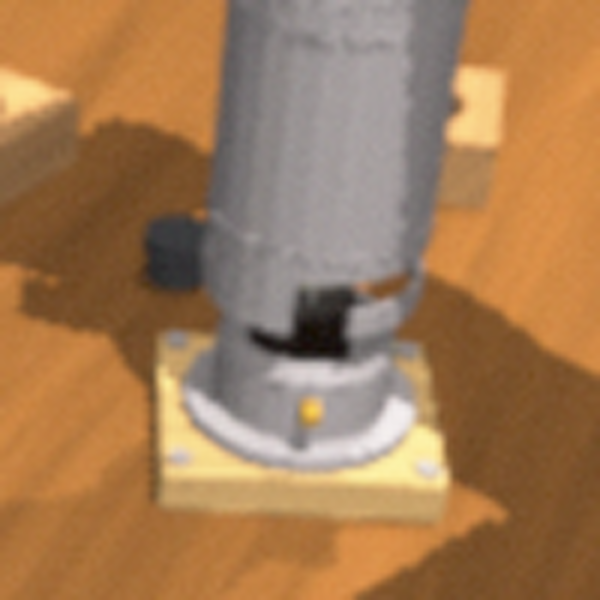

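```bash
python3 -c "
from h import *
o=np.array([339,117])
a=np.linspace(0,6.283,120)
for c,r,z in [((.4325,-.121),.038,.024),((.4325,-.121),.04,.024),((.4332,-.1223),.038,.0686),((.4325,-.121),.0315,.055)]:
  P=np.array([(proj('side',(c[0]+r*np.cos(t),c[1]+r*np.sin(t),z))-o+.5)*6 for t in a]); print(P.min(0).round(),P.max(0).round())
t=np.radians(112.2); print([((proj('side',(.4325+.04*np.cos(t)*s,-.121+s*.04*np.sin(t),.0395))-o+.5)*6).round() for s in (1,-1)])
d=cv2=0
" ; python3 -c "
import cv2;d=cv2.imread('pics/c5.png');cv2.imwrite('pics/c5z.png',cv2.resize(d[180:500,140:480],None,fx=2.2,fy=1.8))"
```

```text
[189. 334.] [401. 455.]
[183. 331.] [406. 459.]
[198. 229.] [417. 346.]
[214. 273.] [394. 371.]
[array([306., 422.]), array([292., 296.])]
```

View pics/c5z.png

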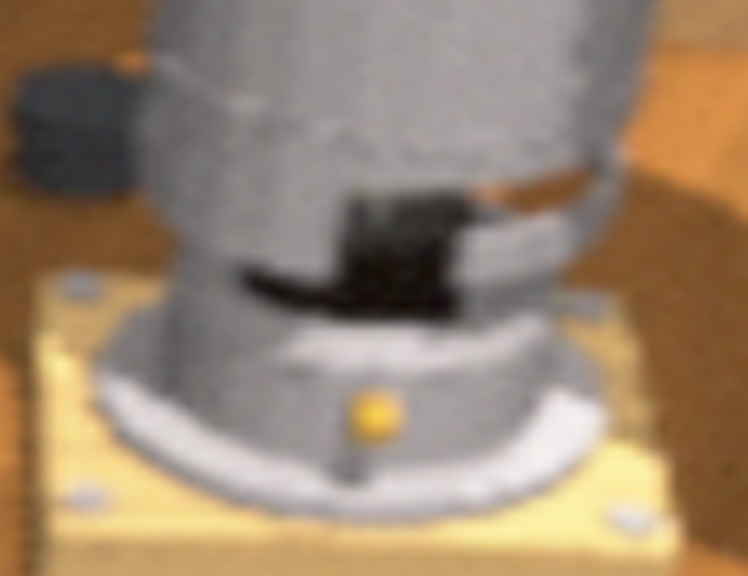

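```bash
python3 -m jog '[240,-0.1,0.6,0,0,0,0,240,-0.1,1.2,0,0,0,0,240,-0.1,1.6,0,0,0,0,240,-0.1,1.6,0,0,0,0]'; python3 -m jog '[240,0,0.4,0,0,0,0,240,0,0.8,0,0,0,0,240,0,1,0,0,0,0,240,0,1,0,0,0,0]'; python3 -c "
from look import *
plan((.4325,-.121,.1163),22.2)
look('c6',6,50,pt=(.4325,-.121,.06),mark=False,cams=('side',))"
```

```text
clock: 45.98
position: [0.4318, -0.121, 0.1438]
ee_rot: [-0.587, 0.588, -0.394, 0.393]
contact_force: [0.5, -0.8, -2.5]
width: 0.0111
clock: 46.48
position: [0.432, -0.121, 0.1341]
ee_rot: [0.588, -0.588, 0.394, -0.393]
contact_force: [-0.4, -1.8, -2.8]
width: 0.0112
t 46.48 TCP [ 0.432  -0.121   0.1341] yaw 22.4 tilt 0.03 q [-0.43  0.13  1.85  0.    1.16 -0.82] w 0.0112 F [-0.4 -1.8 -2.8]
axes [[0.381, -0.0, 0.925], [-0.925, 0.0, 0.381], [-0.0, -1.0, -0.0]]
shift cm [0.02 1.78 0.04] turn {22.2: array([ 0.  ,  0.02, -0.  ]), 202.2: array([ -0.  , -22.48,  -0.  ])}
side crop origin 339 117 scale 6
```

View pics/c6.png

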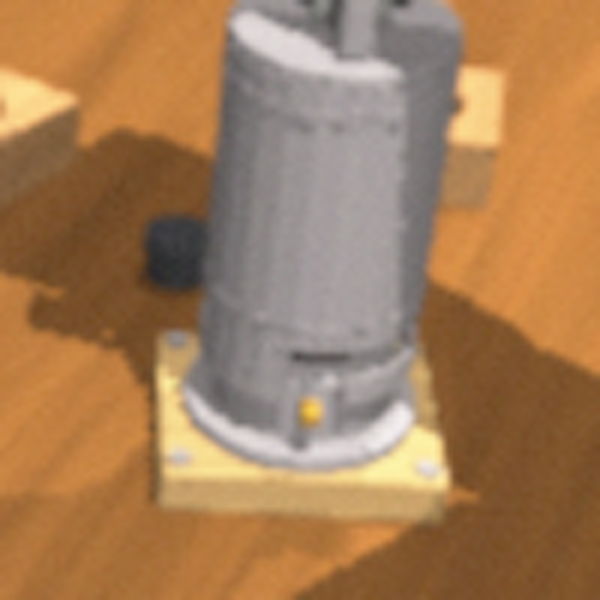

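```bash
python3 -m jog '[240,0,0.4,0,0,0,0,240,0,0.8,0,0,0,0,240,0,1.2,0,0,0,0,240,0,1.2,0,0,0,0]'; python3 -m jog '[240,0,0.2,0,0,0,0,240,0,0.4,0,0,0,0,240,0,0.45,0,0,0,0]';python3 -m jog '[240,0,0.1,0,0,0,0,240,0,0.15,0,0,0,0]'
```

```text
clock: 47.02
position: [0.4318, -0.121, 0.1218]
ee_rot: [-0.587, 0.588, -0.394, 0.393]
contact_force: [0.1, 0.1, -2.4]
width: 0.0111
clock: 47.4
position: [0.4321, -0.1211, 0.1177]
ee_rot: [0.588, -0.588, 0.394, -0.393]
contact_force: [0.7, -0.5, -1.7]
width: 0.0108
clock: 47.65
position: [0.4322, -0.1211, 0.1163]
ee_rot: [0.588, -0.588, 0.393, -0.393]
contact_force: [0.2, -0.1, -1.8]
width: 0.0111
```

```bash
python3 -m jog '[240,0,0.05,0,0,0,0,240,0,0.1,0,0,0,0]'; python3 -c "
from look import *
plan((.4325,-.121,.1163),-68)
look('c7',6,50,pt=(.4325,-.121,.06),mark=False,cams=('side',))"
```

```text
clock: 47.9
position: [0.4322, -0.1213, 0.1162]
ee_rot: [-0.588, 0.588, -0.393, 0.394]
contact_force: [-3.0, 0.9, 8.2]
width: 0.011
t 47.9 TCP [ 0.4322 -0.1213  0.1162] yaw 22.4 tilt 0.03 q [-0.43  0.15  1.88 -0.    1.11 -0.82] w 0.011 F [-3.   0.9  8.2]
axes [[0.381, 0.0, 0.925], [-0.925, -0.0, 0.381], [0.0, -1.0, 0.0]]
shift cm [-0.01 -0.01  0.03] turn {-68: array([-0. , 11.3,  0. ]), 112: array([  0. , -11.2,   0. ])}
side crop origin 339 117 scale 6
```

View pics/c7.png

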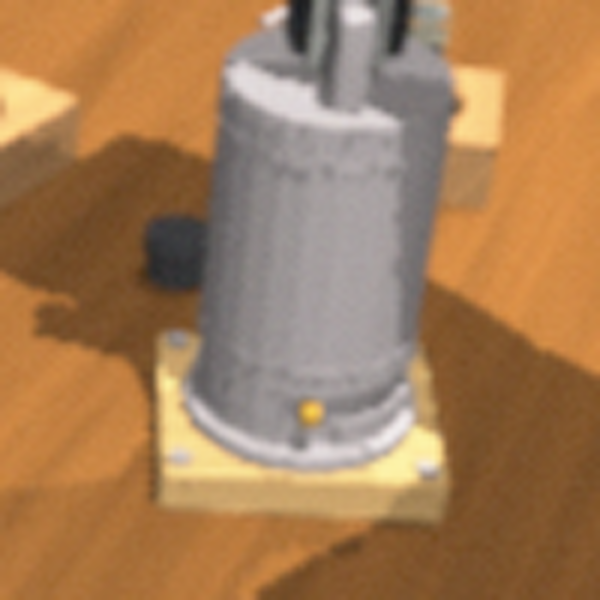

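```bash
python3 -m jog '[240,0,-0.08,0,0,0.5,0,240,0,-0.08,0,0,1.2,0,240,0,-0.08,0,0,2,0,240,0,-0.08,0,0,3,0,240,0,-0.08,0,0,4,0,240,0,-0.08,0,0,4,0]'; python3 -m jog '[240,0,0,0,0,1,0,240,0,0,0,0,2,0,240,0,0,0,0,3,0,240,0,0,0,0,4,0,240,0,0,0,0,5,0,240,0,0,0,0,6,0,240,0,0,0,0,7,0,240,0,0,0,0,7.2,0,240,0,0,0,0,7.2,0]'; python3 -c "
from look import *
plan((.4325,-.121,.1163),-68)
print(get_state()['moment'])
look('c8',6,50,pt=(.4325,-.121,.06),mark=False,cams=('side',))"
```

```text
clock: 48.7
position: [0.4326, -0.1214, 0.1162]
ee_rot: [-0.457, 0.457, -0.539, 0.54]
contact_force: [-0.4, -0.0, -0.7]
width: 0.0105
clock: 49.82
position: [0.4324, -0.1213, 0.1162]
ee_rot: [-0.141, 0.14, -0.693, 0.693]
contact_force: [0.3, -1.0, -1.3]
width: 0.0107
t 49.83 TCP [ 0.4324 -0.1213  0.1162] yaw -67.1 tilt 0.04 q [-0.43  0.15  1.88 -0.    1.11  0.74] w 0.0107 F [ 0.3 -1.  -1.3]
axes [[-0.921, 0.001, 0.39], [-0.39, -0.0, -0.921], [-0.0, -1.0, 0.001]]
shift cm [-0.02 -0.01 -0.03] turn {-68: array([-0.  ,  0.12, -0.  ]), 112: array([-1.000e-02, -2.238e+01,  1.000e-02])}
[-0.15488919 -0.09429917 -0.00658623]
side crop origin 339 117 scale 6
```

View pics/c8.png

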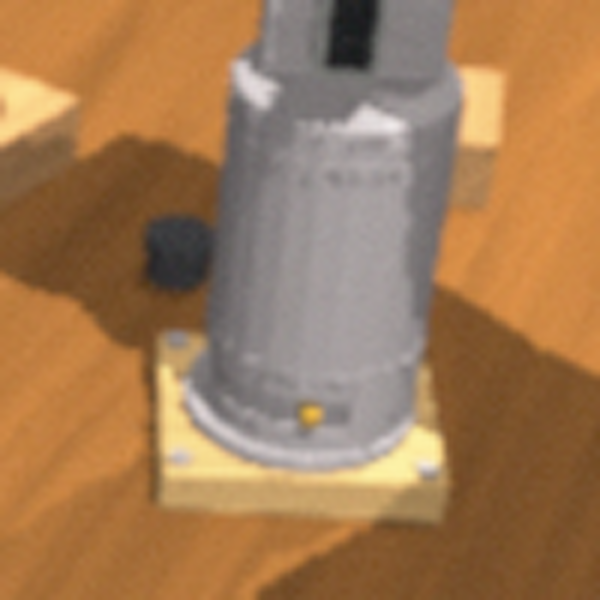

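```bash
python3 -m jog '[240,0,0.03,0,0,0.15,0,240,0,0.03,0,0,0.15,0,220,0,0.03,0,0,0.15,0,190,0,0.03,0,0,0.15,0,120,0,0.03,0,0,0.15,0,40,0,0.03,0,0,0.15,0,0,0,0.03,0,0,0.15,0,0,0,0.03,0,0,0.15,0,0,0,-2,0,0,0.15,0,0,0,-6,0,0,0.15,0,0,0,-11,0,0,0.15,0,0,0,-12,0,0,0.15,0]'; python3 -c "
from look import *
plan((.4325,-.121,.1163),-68)"
```

```text
clock: 51.38
position: [0.4341, -0.122, 0.2395]
ee_rot: [-0.134, 0.13, -0.693, 0.696]
contact_force: [0.3, 1.1, -0.1]
width: 0.0854
t 51.38 TCP [ 0.4341 -0.122   0.2395] yaw -68.4 tilt 0.4 q [-0.43  0.06  1.67  0.    1.41  0.77] w 0.0854 F [ 0.3  1.1 -0.1]
axes [[-0.93, 0.006, 0.368], [-0.368, -0.003, -0.93], [-0.005, -1.0, 0.005]]
shift cm [ 0.18 12.31 -0.21] turn {-68: array([-0.04, -0.05, -0.04]), 112: array([ 0.05, 22.45, -0.06])}
```

```bash
python3 -m jog '[0,0,-5,0,0,0,0,0,-7.7,-5,-42,0,0,0,0,-7.7,-5,-42,0,0,0,0,-7.7,-5,-42,0,0,0,0,-7.7,-5,-42,0,0,0,0,-7.7,-5,-42,0,0,0,0,-7.7,-5,-42,0,0,0,0,-7.7,-5,-42,0,0,0,0,-7.7,-5,-42,0,0,0,0,-7.7,-5,-42,0,0,0,0,-7.7,-5,-42,0,0,0]'; python3 -c "
from look import *
import cv2
look('f1',4,90,pt=(.5,-.2,.03),mark=False,cams=('side',))
look('f2',4,90,pt=(.5,-.2,.03),mark=False,cams=('top',))"
```

```text
clock: 52.75
position: [0.3495, 0.2964, 0.2858]
ee_rot: [-0.132, 0.132, -0.694, 0.695]
contact_force: [0.8, 0.6, 1.1]
width: 0.0852
side crop origin 281 65 scale 4
top crop origin 324 116 scale 4
```

View pics/f1.png

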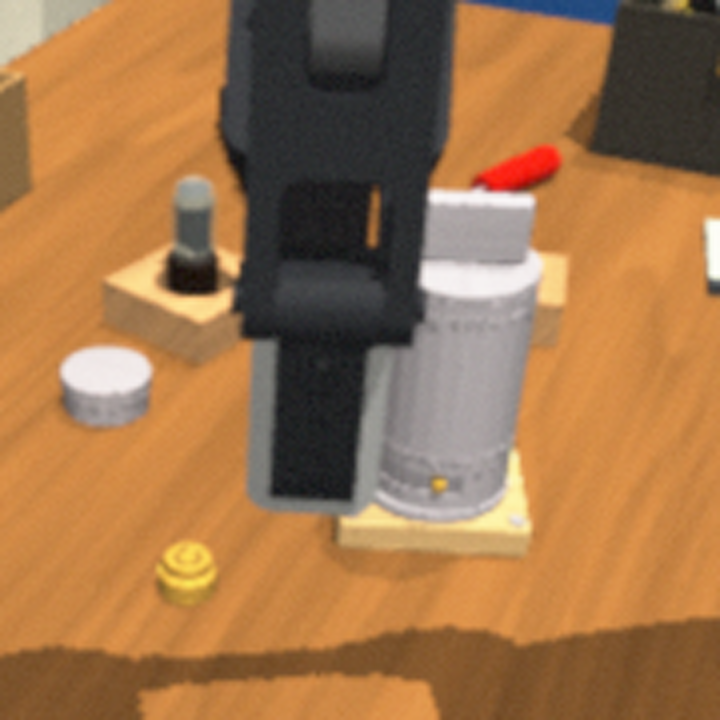

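View pics/f2.png

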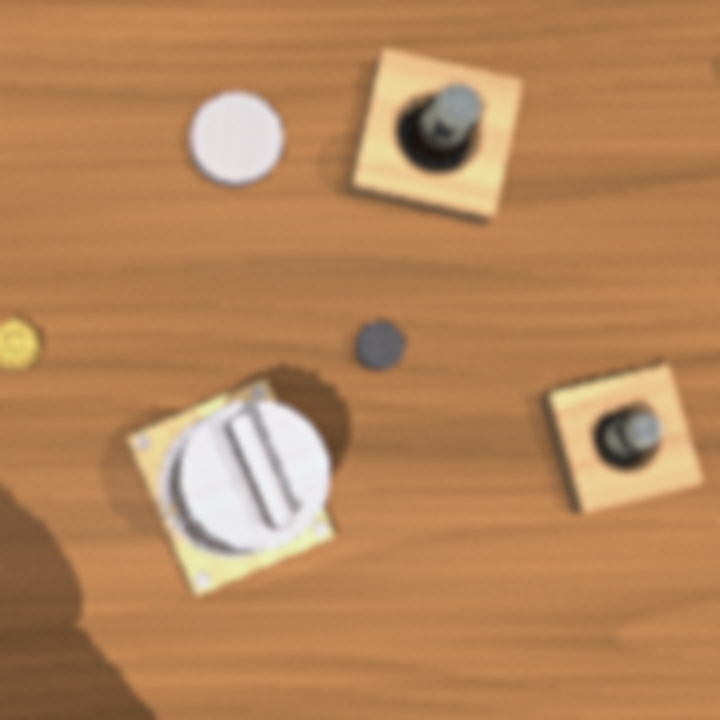

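```bash
python3 -c "
from h import *
f=lambda x,y,z: ray('top',324+x/4-.4,116+y/4-.4,z)
print('cover',f(254,477,.15)); a,b=f(238,420,.184),f(279,522,.184); print(np.degrees(np.arctan2(*(a-b)[::-1])))
print('oct',f(458,107,.095),'mini',f(644,428,.077),'tin',f(237,137,.024))
from rig import get_image
import cv2
d=get_image('top')['color'];cv2.imwrite('pics/f3.png',cv2.resize(d[110:220,220:380],None,fx=4,fy=4))"
```

```text
cover [ 0.42825791 -0.12139285]
20.134302967704137
oct [ 0.63573035 -0.24694632] mini [ 0.45688827 -0.34393178] tin [ 0.63820753 -0.1308805 ]
```

View pics/f3.png

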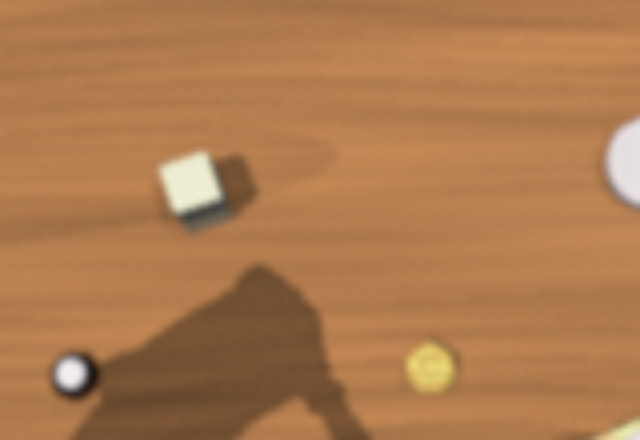

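Everything is in place: the carton stands at (267,156) as it did at the start, and the tin, valves and cover are within tolerance. Handing in.

```bash
python3 -c "
from rig import *
s=get_state(); print(s['clock'],abs(s['qd']).max(),s['contact_force'])
print(sign_off())"
```

```text
52.9 0.004428343644007752 [-0.38742231  0.86929972  0.26328529]
the job is handed in; nothing more can be done
None
```

I put all three valves away, locked the can cover over the triode and handed the job in at 52.9 s. The hand-in gave no verdict, so the checks below are my own.

- **Valves:** The octal is in the wide block, the miniature in the narrow block and the triode in the collar. Each was lowered until the wrist force showed contact, then released. In the last top view the octal measured about 2 mm from its bore axis and the miniature about 4 mm. The triode looked centred and upright before the cover went on.
- **Cover:** It went over the lugs and touched down at the flange height (about 24 mm). I then turned it about 90° clockwise. The last top view puts its axis about 4 mm off the base's, at the level of the cover's top, and the fin about 2° off the base's x axis. The arm's own reading at the end of the turn was under 1 mm and under 1°. Both are within limits.
- **Carton and tin:** Both are still where they started, as far as the pictures show (tin within 1 mm).
- **Disagreement found:** The reported TCP height did not match the real fingertips. They sat about 38 mm higher than reported. I saw this in the pictures and confirmed it by touching the closed fingers lightly on bare bench (about 14 N). I used that offset for the grasp heights.

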